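# Square a batten across a panel

### The arm

A 7-joint arm with a two-finger parallel gripper is mounted at the origin on the work surface. World frame = base frame: x ahead of the robot, y to its left, z up, the work surface at z = 0. Lengths are in m, angles in rad, forces in N, time in s.
With the tool pointing down it reaches from about 0.35 to 0.9 m from the base axis. Payload 7.2 kg.
Tool frame: the origin (TCP) lies at the very end of the fingers, on their centre line; the grasp point (between the pads) lies 19 mm behind it; z points along the fingers, y is the line along which they close (so a half turn about z gives the same grasp; the last joint's range is limited). The gripper opens to 88 mm and grips with 3 to 60 N. Pads are 20 mm wide; open, the fingers measure 115 mm over their backs; the gripper's body (75 mm by 178 mm) begins 61 mm behind the grasp point.
Start: joints at [1.049, 0.411, -0.013, 1.596, 0.006, 1.134, -0.082], TCP at [0.274, -0.562, 0.184] pointing down, gripper open.
Joint ranges: [-2.95, 2.95], [-0.29, 1.99], [-1.47, 1.44], [0.14, 2.54], [-1.03, 4.17], [0.13, 1.85], [-2.86, 2.86]. Speed limits (rad/s): [2.39, 2.39, 3.01, 3.01, 3.14, 3.14, 3.14].

### API

Orientations are given as a unit quaternion [x, y, z, w].
In Python, from plant import arm gives the robot as it stands.
- The arm moves only by the tool drive_tool, never from a script. Its argument "rows" is a list of rows, each a list of 6 numbers: the shift along the tool's x, y, z as a fraction of full scale, then the turn, a rotation vector about the tool's x, y, z as a fraction of full scale. A call has 1 to 12 rows; each row is the pose to reach, as a shift and turn from the pose commanded when the call began, along the tool's axes at that moment; what a row does not reach only later rows make up. Full scale, the value 1, is 40 cm for a shift and 60 degrees for a turn. A row lasts 1/12 s, in which the tool goes at most 41.7 mm and 7.16 degrees, less where a joint would pass 70% of its speed; a pose out of reach is approached as far as the arm can. A call with a number of a shift or a turn outside -1 to 1 is refused whole. A call with a gripper value outside its range is refused whole. "fingers" is the opening, from 0 (shut) to 1 (fully open), set as the call begins (left out, the last holds). The fingers move at their own pace and stop on an object; "grip_force" is the grip in N (left out, the last holds). Time passes only in rows, so rows that repeat a pose let the fingers close. It gives the time, the measured TCP pose, the force, the opening and the grip force at its end, in the units of the state.
- arm.state(): the state, without advancing time (a new reading comes with each control period).
- arm.read_camera(name): name is "side" or "top" or "wrist"; returns a dict with "color" (384x512x3 uint8, red, green, blue), "range_z" (384x512 float32, m along the optical axis (not along the pixel's ray), 0 where there is no reading), "fx", "fy", "cx", "cy" (pixels), "dist_coeffs" ([k1, k2, p1, p2, k3] as OpenCV has them; the pictures are not rectified), "world_to_cam" (4x4, takes a point from world to camera coordinates). Camera axes: x right, y down, z forward; pixel columns grow to the right and rows downward; lengths in m; the calibration is good to about 2 mm. A picture is of the moment at which its call begins.
- arm.finish_job(): hands the job in; it is judged then, once.
The state is a dict: "t": time; "joint_positions": joint angles; "joint_vel": joint speeds; "tau": joint torques, N m; "eef_pos": TCP position; "orientation": TCP orientation; "ft_force": force on the tool from outside, world axes, zero at the start; "wrist_torque": the same for the moment, N m; "finger_gap": opening from 0.0 (shut) to 1.0 (fully open); "finger_force": force on a finger pad.
Only numpy, scipy, OpenCV 4.12 (cv2) and the standard library are available. Lean on these libraries where they do the work, as an engineer would, in place of code of your own. Each camera call takes 0.05 s, during which the arm holds its last target. There are 200 camera calls.

### The job

Lay the steel square on the white panel with its dark wooden stock flush against the panel's front edge and the outer edge of its blade right on the blue tick mark, and let go. Then lay the pale wooden batten flat on the panel, flush along that outer edge of the blade and about midway along it, so that it is ready to be screwed down. The square must still be flush and on the mark at the end; leave the cork sanding block and the red pencil where they lie.

Things in the scene. Friction and masses are not known exactly. Their poses are not given: they have to be found in the camera images.
- board: White-faced plywood panel lying flat on the bench, fixed, 320 x 320 x 18 mm. Origin: middle of its front edge (the edge facing the robot), on the top face, 18 mm above the bench. x points from the front edge across the panel, away from the robot; y runs along the front edge to the robot's left; z up.
- mark: Blue pencil tick on the panel's top, 4 mm wide, about 60 mm long, running straight back from the front edge. Origin: on the front edge at the middle of the tick's width, on the top face. Axes as the panel's.
- square: Large try square on the grey rest, 0.65 kg. Origin: where the outer edge of the blade meets the stock's inner face, at the blade's underside. x along the blade away from the stock, y across the blade from outer to inner edge, z up. Steel blade: x 0 to 240, y 0 to 70, z 0 to 4 mm. Dark wooden stock (cross bar): x -24 to 0, y 0 to 120, z -14 to 14 mm; its lower half hangs over a board's edge.
- square_grip (a point): Middle of the red grip bar on the square's blade, over its centre of mass, at x 107, y 45, z 22 mm in the square's frame. The bar is 80 mm long (along the blade), 16 mm wide and stands 36 mm above the blade; pinch it across its width.
- rest: Grey-faced offcut of board on the bench, fixed, 200 x 120 x 16 mm, on which the square lies at the start. Origin: centre of its underside.
- batten: Pale wooden batten, 200 x 30 x 32 mm (long, wide, high), 0.11 kg, lying on the bench. Origin: centre of its underside; x along its length, z up. To be taken across its 30 mm width.
- sanding_block: Cork sanding block 70 x 40 x 24 mm on the back left part of the panel; origin at the centre of its underside. Leave it.
- pencil: Red carpenter's pencil, 170 x 9 x 9 mm, lying on the panel along its back edge; origin under its centre. Leave it.
Things that resemble listed ones, but are neither listed nor needed, are in the scene too. Of the things that look like the batten, the smaller one is meant.

How it is judged:
By the outcome, as a careful person would: the job done as asked, in the order asked, and still so for the second after the job is handed in, with the robot touching nothing.
It also fails if it takes over 59 s, if anything falls off the work surface, if the arm or the gripper's body presses on something with over 40 N, if the wrist force passes 120 N, or if a joint passes its speed limit or range.

## Working session

There is one attempt and no reset: what is moved stays moved. The work goes in short steps, Python scripts to look and compute and a tool call to move; the robot and the scene stay as the last step left them, time stands still between calls to the robot, and variables do not carry over. Pictures are saved under pics/ and viewed, at most 10 in all, crops included, and the job is handed in when it is done.

Besides the shell and the picture viewer there is one more tool, called after "Call:" as a command line: name --pt "numbers of a row" for each row, then --argument value for the rest. drive_tool: Moves the arm, as the interface text tells. Shift numbers are shares of 40 cm and turn numbers shares of 60 degrees, none past 1 either way. Its arguments: {"type":"object","properties":{"rows":{"type":"array","items":{"type":"array","items":{"type":"number"}}},"fingers":{"type":"number"},"grip_force":{"type":"number"}},"required":["rows"]}

```bash
mkdir -p pics && cat > h.py <<'E'
import numpy as np, cv2
from plant import arm
from scipy.spatial.transform import Rotation as R
def grab(n):
    d=arm.read_camera(n); np.savez('/tmp/'+n+'.npz',**{k:np.array(v) for k,v in d.items()}); return d
def load(n): return np.load('/tmp/'+n+'.npz')
def K(d): return np.array([[d['fx'],0,d['cx']],[0,d['fy'],d['cy']],[0,0,1]],float)
def und(d,uv): return cv2.undistortPoints(np.array(uv,float).reshape(-1,1,2),K(d),np.array(d['dist_coeffs'],float)).reshape(-1,2)
def plane(d,uv,z):  # pixels -> world on plane z
    n=und(d,uv); T=np.linalg.inv(np.array(d['world_to_cam'])); r=np.c_[n,np.ones(len(n))]@T[:3,:3].T; o=T[:3,3]
    return o+r*((z-o[2])/r[:,2])[:,None]
def cloud(d):
    h,w=d['range_z'].shape; v,u=np.mgrid[:h,:w]; n=und(d,np.c_[u.ravel(),v.ravel()])
    Z=np.array(d['range_z']).ravel(); P=np.c_[n*Z[:,None],Z]; T=np.linalg.inv(np.array(d['world_to_cam']))
    P=P@T[:3,:3].T+T[:3,3]; P[Z==0]=np.nan; return P.reshape(h,w,3)
def proj(d,P):
    W=np.array(d['world_to_cam']); rv,_=cv2.Rodrigues(W[:3,:3]); return cv2.projectPoints(np.array(P,float).reshape(-1,1,3),rv,W[:3,3],K(d),np.array(d['dist_coeffs'],float))[0].reshape(-1,2)
def move(target_pos,R_t):
    s=arm.state(); R0=R.from_quat(s['orientation']); return R0.inv().apply(np.array(target_pos)-s['eef_pos'])/0.4,(R0.inv()*R_t).as_rotvec()/np.radians(60)
E
python3 - <<'E'
from h import *
d=grab('top'); s=grab('side')
a=cv2.resize(d['color'][:,:,::-1],(800,600)); cv2.imwrite('pics/top.png',a)
cv2.imwrite('pics/side.png',cv2.resize(s['color'][:,:,::-1],(800,600)))
print(arm.state()); print(np.linalg.inv(d['world_to_cam'])[:3],d['fx'])
print(np.linalg.inv(s['world_to_cam'])[:3])
E
```

```text
{'t': 0.1, 'joint_positions': array([ 1.04882036,  0.4118302 , -0.01274187,  1.59692661,  0.00562215,
        1.13430083, -0.08216603]), 'joint_vel': array([-4.08428643e-04, -9.36973914e-04,  1.63181177e-03, -1.51339967e-03,
        7.58047267e-04,  2.42317240e-03,  7.35995465e-05]), 'tau': array([ 2.49490360e-03, -5.89099717e+01,  6.43938873e-01, -2.91707611e+01,
       -5.36936300e-02,  1.45456684e-02,  7.97875055e-05]), 'eef_pos': array([ 0.2737307 , -0.56131592,  0.18310046]), 'orientation': array([ 9.74360242e-01,  2.24992462e-01, -2.13231205e-04, -6.82016661e-04]), 'ft_force': array([ 0.20976586,  0.96267795, -0.08463525]), 'wrist_torque': array([ 0.00949026, -0.03023155, -0.02043759]), 'finger_force': 0.0, 'finger_gap': 1.0011212162347447}
[[-0.00478274 -0.99645565  0.08398371  0.42733542]
 [-0.99997826  0.00438462 -0.00492432 -0.04315333]
 [ 0.00453863 -0.08400543 -0.99645496  1.40021619]] 478.60091780286876
[[-0.95114101 -0.20517746  0.23072276  0.2586772 ]
 [-0.30874415  0.62526052 -0.71674705  0.72385879]
 [ 0.00279851 -0.75296181 -0.65805826  0.7502489 ]]
```

View pics/top.png

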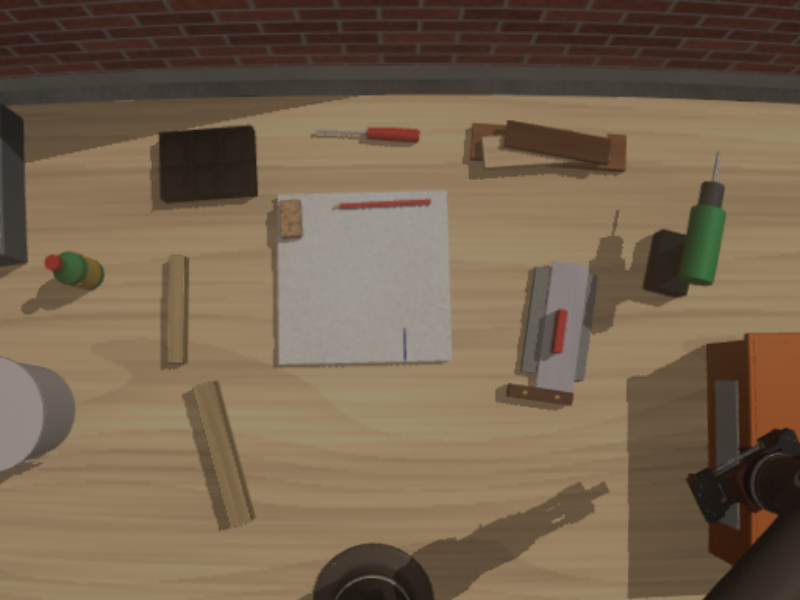

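View pics/side.png

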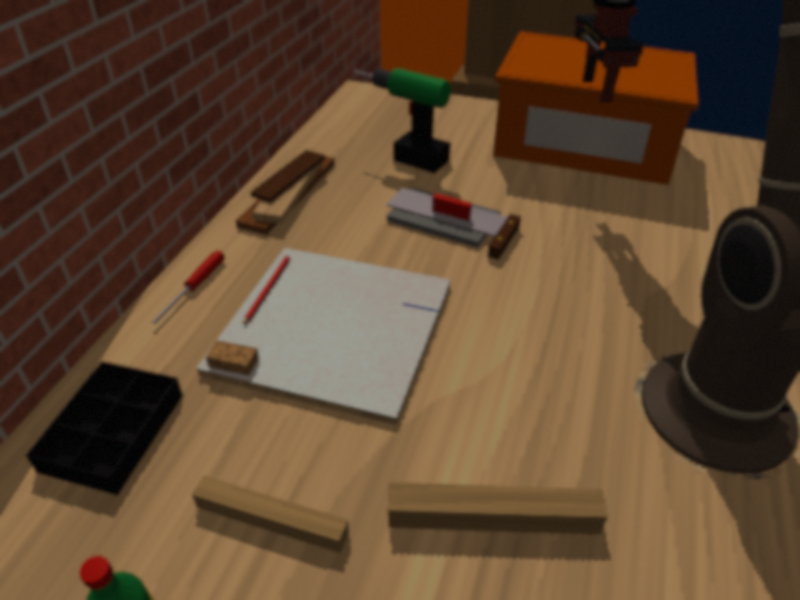

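Candidates for the batten, in top.png: the upper stick at (177,308), about 57 mm per 30 px scaled shorter, and the lower stick at (222,452), longer and wider. The description says the smaller one, so it should be (177,308). I'll measure both and confirm it in a crop.

```bash
python3 - <<'E'
from h import *
d=load('top'); P=cloud(d); c=d['color']; hsv=cv2.cvtColor(c,cv2.COLOR_RGB2HSV); s=512/800
def box(m,name,z=None):
    n,l,st,_=cv2.connectedComponentsWithStats(m.astype(np.uint8)); i=1+np.argmax(st[1:,4]); k=l==i
    v,u=np.nonzero(k); zz=np.nanmedian(P[k][:,2]) if z is None else z
    # outline to world at plane
    cn=max(cv2.findContours(k.astype(np.uint8),0,1)[0],key=cv2.contourArea).reshape(-1,2)
    W=plane(d,cn,zz)[:,:2]; r=cv2.minAreaRect((W*1000).astype(np.float32)); print(name,'z',round(float(np.nanmedian(P[k][:,2])),4),r, k.sum())
H,S,V=[hsv[:,:,i].astype(int) for i in range(3)]; Z=P[:,:,2]
def win(a,b,x,y):
    m=np.zeros(Z.shape,bool); m[int(b*s):int(y*s),int(a*s):int(x*s)]=1; return m
box(win(150,240,200,375)&(Z>.02),'batA'); box(win(170,370,270,540)&(Z>.02),'batB')
box(win(265,180,465,375)&(S<60),'board')
box(win(495,370,590,412)&(Z>.012)&(V<110),'stock')
box(win(540,300,580,360)&(S>150)&((H<8)|(H>172)),'bar')
box(win(530,255,592,400)&(S<60)&(Z>.0185)&(Z<.03)&(V>120),'blade')
m=win(395,320,415,365)&(S>50)&(H>95)&(H<135); v,u=np.nonzero(m); W=plane(d,np.c_[u,v],.018); print('mark',W.min(0),W.max(0),W.mean(0),m.sum())
cv2.imwrite('pics/bats.png',cv2.resize(c[150:345,85:185,::-1],None,fx=3,fy=3,interpolation=2))
E
```

```text
batA z 0.032 ((549.168212890625, 362.8661193847656), (35.31964874267578, 195.69625854492188), 89.98451232910156) 789
batB z 0.0423 ((283.2205810546875, 269.657470703125), (265.6676940917969, 47.7666130065918), 15.325117111206055) 1464
board z 0.0188 ((609.165771484375, 15.486083984375), (321.9580993652344, 321.8373718261719), 1.0593628883361816) 11481
stock z 0.0308 ((388.43438720703125, -309.0791015625), (121.37562561035156, 24.733583450317383), 81.26521301269531) 345
bar z 0.0564 ((502.30682373046875, -342.457763671875), (14.614086151123047, 76.13799285888672), 81.15750122070312) 139
blade z 0.0218 ((514.8558349609375, -355.93145751953125), (68.51040649414062, 237.85108947753906), 80.86400604248047) 1200
mark [ 0.45660004 -0.06196945  0.018     ] [ 0.4710243  -0.06189183  0.018     ] [ 0.463811   -0.06193061  0.018     ] 6
```

View pics/bats.png

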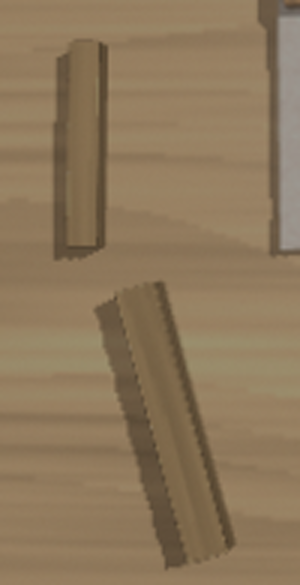

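The crop shows two sticks. The upper one (85,145) measures about 196 x 35 mm and is 32 mm high, so it is the batten. The lower one (175,425) is 266 x 48 x 42 mm, the larger decoy. Next I move above the square for a close look.

```bash
cat >> h.py <<'E'
def go(x,y,z,yaw):
    a,b=move([x,y,z],R.from_euler('z',yaw,degrees=True)*R.from_euler('x',180,degrees=True)); print(np.round(np.r_[a,b],4).tolist())
E
python3 -c "
from h import *
go(.46,-.34,.26,-8.8)"
```

```text
[0.6611, -0.2934, -0.1919, -0.0013, 0.0005, 0.5801]
```

Call:
drive_tool --pt "0.1 -0.05 -0.19 0 0 0.1" --pt "0.2 -0.1 -0.19 0 0 0.2" --pt "0.3 -0.15 -0.19 0 0 0.3" --pt "0.4 -0.2 -0.19 0 0 0.4" --pt "0.5 -0.25 -0.19 0 0 0.5" --pt "0.6 -0.29 -0.19 0 0 0.58" --pt "0.661 -0.293 -0.192 0 0 0.58" --pt "0.661 -0.293 -0.192 0 0 0.58" --pt "0.661 -0.293 -0.192 0 0 0.58" --pt "0.661 -0.293 -0.192 0 0 0.58" --fingers 1

```text
t: 0.93
eef_pos: [0.4613, -0.3388, 0.2602]
orientation: [0.997, -0.075, -0.0, -0.0]
ft_force: [-1.1, 0.0, -0.1]
finger_gap: 1.001
finger_force: 0.0
```

```bash
python3 - <<'E'
from h import *
d=grab('wrist'); cv2.imwrite('pics/w1.png',d['color'][:,:,::-1]); T=np.linalg.inv(d['world_to_cam']); print(T[:3].round(3),d['fx'])
e=R.from_quat(arm.state()['orientation']); print((T[:3,:3].T@e.as_matrix()).round(3), e.inv().apply(T[:3,3]-arm.state()['eef_pos']))
E
```

```text
[[-0.149 -0.953 -0.264  0.534]
 [-0.989  0.144  0.041 -0.349]
 [-0.001  0.267 -0.964  0.461]] 329.9208080629684
[[ 0.003  1.     0.001]
 [-0.964  0.003 -0.266]
 [-0.266 -0.001  0.964]] [ 0.07418638 -0.00281063 -0.20106422]
```

View pics/w1.png

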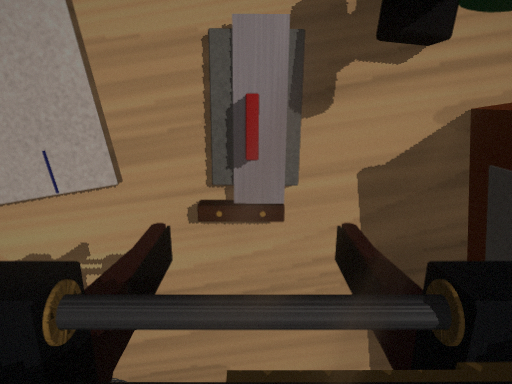

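The wrist view shows the square (blade 233–290, 14–203; bar (252,127); stock (241,211)), the blue tick (45–57, 152–192) and the panel's front right corner (117,183). I'll measure these.

```bash
cat >> h.py <<'E'
def edge(d,p,q,z,n=60,half=6,ch=None,trim=.08):
    """subpixel straight edge near pixel segment p-q: strongest gradient along normals; returns world point, yaw on plane z"""
    g=cv2.cvtColor(np.array(d['color']),cv2.COLOR_RGB2GRAY).astype(np.float32) if ch is None else ch.astype(np.float32)
    p,q=np.array(p,float),np.array(q,float); t=(q-p)/np.linalg.norm(q-p); nn=np.array([-t[1],t[0]]); o=np.arange(-half,half+.01,.25)
    B=p+(q-p)*np.linspace(trim,1-trim,n)[:,None]; X=B[:,None]+o[None,:,None]*nn
    I=cv2.remap(cv2.GaussianBlur(g,(0,0),.8),X[...,0].astype(np.float32),X[...,1].astype(np.float32),1)
    k=np.argmax(abs(np.gradient(I,axis=1)),axis=1); E=B+o[k][:,None]*nn
    W=plane(d,E,z)[:,:2]; return fit(W)
def fit(W):
    for _ in range(4):
        vx,vy,x,y=cv2.fitLine((W*1000).astype(np.float32),cv2.DIST_HUBER,0,.01,.01).ravel()
        r=(W[:,0]*1000-x)*vy-(W[:,1]*1000-y)*vx; W=W[abs(r)<max(.5,2*np.median(abs(r)))]
    return np.array([x,y]),np.degrees(np.arctan2(vy,vx)),len(W),float(np.std(r))
E
python3 - <<'E'
from h import *
d=load('wrist'); c=d['color']; P=cloud(d)
for n,a in dict(outer=((290,18),(284,198),.02),inner=((233,18),(234,198),.02),
 stockfront=((200,221),(282,221),.030),stockL=((198,203),(198,219),.030),bladeend=((236,14),(288,14),.02),
 barL=((246,97),(247,158),.056),barR=((258,97),(258,158),.056),front=((5,204),(115,183),.018),right=((117,181),(78,20),.018)).items(): print(n,edge(d,*a))
hsv=cv2.cvtColor(c,cv2.COLOR_RGB2HSV).astype(int)
m=np.zeros(c.shape[:2],bool); m[148:197,38:64]=1; m&=(c[:,:,2].astype(int)-c[:,:,0]>25)
v,u=np.nonzero(m); W=plane(d,np.c_[u,v],.018)[:,:2]; print('mark',fit(W),W.min(0),W.max(0))
print(P[180,60],P[100,265],P[211,240],P[125,252])
E
```

```text
outer (array([ 508.33856, -388.49008], dtype=float32), np.float32(-8.779), 44, 0.2783222634576887)
inner (array([ 526.1111, -320.4682], dtype=float32), np.float32(-9.123285), 47, 0.32558785108884747)
stockfront (array([ 374.08728, -310.45575], dtype=float32), np.float32(82.62984), 58, 0.9856503880862193)
stockL (array([ 398.82047, -249.96072], dtype=float32), np.float32(-5.0386605), 39, 0.27597654201415467)
bladeend (array([ 634.22003, -368.01727], dtype=float32), np.float32(81.46358), 48, 0.12830110417749552)
barL (array([ 512.7649 , -334.82416], dtype=float32), np.float32(-8.981044), 49, 0.17216049381885332)
barR (array([ 489.69022, -348.35623], dtype=float32), np.float32(-8.372608), 60, 0.2323809222783123)
front (array([451.0438 , -68.93298], dtype=float32), np.float32(-88.79967), 45, 0.28358779774153803)
right (array([ 549.72864, -143.94333], dtype=float32), np.float32(1.2037673), 47, 0.25533120583617175)
mark (array([484.57785, -58.37393], dtype=float32), np.float32(0.88695633), 91, 0.8602114849456642) [ 0.45354067 -0.06054795] [ 0.51192161 -0.05669383]
[ 0.46965219 -0.06861208  0.01866098] [ 0.53259162 -0.36362861  0.02006761] [ 0.39157894 -0.30854655  0.02935559] [ 0.50630364 -0.34286946  0.05700742]
```

```bash
python3 -c "
from h import *
go(.503,-.3422,.08,-8.9);go(.503,-.3422,.028,-8.9)"
```

```text
[0.1076, -0.0123, 0.4504, 0.0002, 0.001, 0.0025]
[0.1077, -0.0123, 0.5804, 0.0002, 0.001, 0.0025]
```

Call:
drive_tool --pt "0.05 -0.006 0.1 0 0.001 0.0025" --pt "0.1076 -0.0123 0.2 0 0.001 0.0025" --pt "0.1076 -0.0123 0.3 0 0.001 0.0025" --pt "0.1076 -0.0123 0.4 0 0.001 0.0025" --pt "0.1076 -0.0123 0.48 0 0.001 0.0025" --pt "0.1076 -0.0123 0.53 0 0.001 0.0025" --pt "0.1076 -0.0123 0.565 0 0.001 0.0025" --pt "0.1076 -0.0123 0.58 0 0.001 0.0025" --pt "0.1076 -0.0123 0.58 0 0.001 0.0025" --pt "0.1076 -0.0123 0.58 0 0.001 0.0025"

```text
t: 1.82
eef_pos: [0.503, -0.3435, 0.0291]
orientation: [0.997, -0.079, 0.001, 0.0]
ft_force: [0.5, -0.2, 0.8]
finger_gap: 1.0
finger_force: 0.0
```

Call:
drive_tool --pt "0 0 0 0 0 0" --pt "0 0 0 0 0 0" --pt "0 0 0 0 0 0" --pt "0 0 0 0 0 0" --pt "0 0 0 0 0 0" --pt "0 0 0 0 0 0" --pt "0 0 0 0 0 0" --pt "0 0 0 0 0 0" --fingers 0 --grip_force 35

```text
t: 2.48
eef_pos: [0.5035, -0.3422, 0.0286]
orientation: [0.997, -0.078, 0.0, 0.0]
ft_force: [-0.1, -0.3, 1.2]
finger_gap: 0.433
finger_force: 0.0
```

Call:
drive_tool --pt "0 0 0 0 0 0" --pt "0 0 0 0 0 0" --pt "0 0 0 0 0 0" --pt "0 0 0 0 0 0" --pt "0 0 0 0 0 0" --pt "0 0 0 0 0 0"

```text
t: 2.98
eef_pos: [0.5035, -0.3422, 0.0286]
orientation: [0.997, -0.078, 0.001, 0.0]
ft_force: [-0.3, 0.1, -0.3]
finger_gap: 0.012
finger_force: 0.0
```

```bash
python3 -c "
from h import *
s=arm.state();print(s['finger_gap'],s['finger_force'])
go(.503,-.3422,.1,-8.9);go(.5458,-.0119,.1,1.2);go(.5458,-.0119,.056,1.2)"
```

```text
0.0117533234916377 0.0
[-0.0011, 0.0001, -0.1784, 0.0, -0.001, -0.0009]
[-0.0239, -0.8323, -0.1784, 0.0001, -0.001, -0.1692]
[-0.024, -0.8323, -0.0684, 0.0001, -0.001, -0.1692]
```

The gripper shut on nothing, so I'm checking why.

```bash
python3 - <<'E'
from h import *
d=grab('wrist'); s=grab('side'); t=grab('top')
a=np.hstack([d['color'],np.zeros((384,8,3),np.uint8)])[:,:,::-1]
b=cv2.resize(s['color'][100:185,220:350,::-1],(390,255)); e=cv2.resize(t['color'][140:300,300:420,::-1],(288,384))
cv2.imwrite('pics/miss.png',np.hstack([a[:, :512],e])); cv2.imwrite('/tmp/b.png',b)
o=cv2.imread('pics/miss.png'); o=np.vstack([o,np.zeros((216,800,3),np.uint8)]); o[384:600,:330]=cv2.resize(b,(330,216)); cv2.imwrite('pics/miss.png',o)
E
```

```text
(no output)
```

View pics/miss.png

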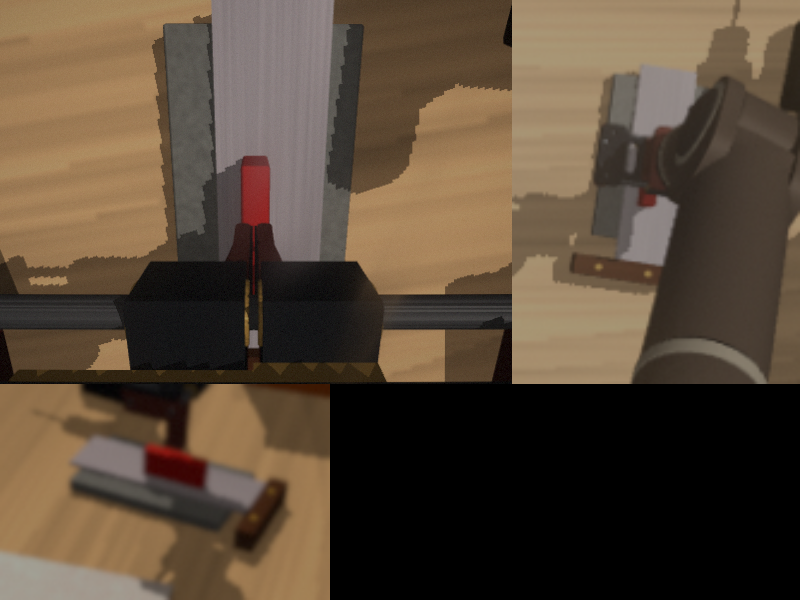

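The wrist view shows the closed fingers at (252,250) over the red bar at (256,190). In the side view the finger tip ends at the bar's top (178,447) and doesn't straddle it. I'll check where the finger tip really is by depth.

```bash
python3 - <<'E'
from h import *
st=arm.state(); p=st['eef_pos']; print(p,st['finger_gap'],st['joint_positions'].round(3))
s=load('side'); t=load('top'); w=load('wrist')
for n,c in (('side',s),('top',t),('wrist',w)): print(n,proj(c,[p,[.503,-.3422,.056]]).round(1))
P=cloud(s)
u0,v0=proj(s,[p])[0].astype(int)
for v in range(v0-30,v0+14,3): print(v,[tuple((P[v,u]*1000).round(0).astype(int)) if P[v,u,0]==P[v,u,0] else 0 for u in (u0-4,u0,u0+4)], s['color'][v,u0])
x=s['color'][v0-50:v0+30,u0-50:u0+50,::-1].copy(); x=cv2.resize(x,(800,640))[:600]; cv2.circle(x,(400,400),5,(0,255,0),2); cv2.imwrite('pics/tip.png',x)
E
```

```text
[ 0.50350371 -0.34224848  0.0286412 ] 0.005601001450324867 [ 0.557  0.551 -0.053  1.779  0.038  0.811 -1.242]
side [[288.2 134.8]
 [288.8 127.3]]
top [[355.9 212. ]
 [357.9 211.7]]
wrist [[254.8 218.4]
 [255.1 235.7]]
104 [(np.int64(499), np.int64(-252), np.int64(185)), (np.int64(489), np.int64(-253), np.int64(187)), (np.int64(487), np.int64(-294), np.int64(165))] [11  9 12]
107 [(np.int64(499), np.int64(-253), np.int64(176)), (np.int64(488), np.int64(-253), np.int64(178)), (np.int64(495), np.int64(-332), np.int64(134))] [26 12  9]
110 [(np.int64(501), np.int64(-262), np.int64(161)), (np.int64(490), np.int64(-262), np.int64(163)), (np.int64(494), np.int64(-332), np.int64(124))] [34 22 19]
113 [(np.int64(500), np.int64(-259), np.int64(154)), (np.int64(489), np.int64(-260), np.int64(155)), (np.int64(495), np.int64(-337), np.int64(111))] [29 12 10]
116 [(np.int64(556), np.int64(-491), np.int64(1)), (np.int64(505), np.int64(-334), np.int64(100)), (np.int64(493), np.int64(-334), np.int64(103))] [27  8  6]
119 [(np.int64(552), np.int64(-475), np.int64(-1)), (np.int64(505), np.int64(-333), 
[... 786 characters left out ...]
np.int64(33)), (np.int64(489), np.int64(-331), np.int64(41))] [60  5  4]
137 [(np.int64(516), np.int64(-342), np.int64(18)), (np.int64(503), np.int64(-338), np.int64(24)), (np.int64(489), np.int64(-332), np.int64(30))] [61 23 22]
140 [(np.int64(510), np.int64(-319), np.int64(23)), (np.int64(500), np.int64(-329), np.int64(18)), (np.int64(487), np.int64(-328), np.int64(22))] [72 64 64]
143 [(np.int64(508), np.int64(-313), np.int64(16)), (np.int64(497), np.int64(-318), np.int64(15)), (np.int64(484), np.int64(-314), np.int64(21))] [55 51 49]
146 [(np.int64(504), np.int64(-298), np.int64(15)), (np.int64(493), np.int64(-304), np.int64(14)), (np.int64(481), np.int64(-303), np.int64(17))] [58 56 51]
```

View pics/tip.png

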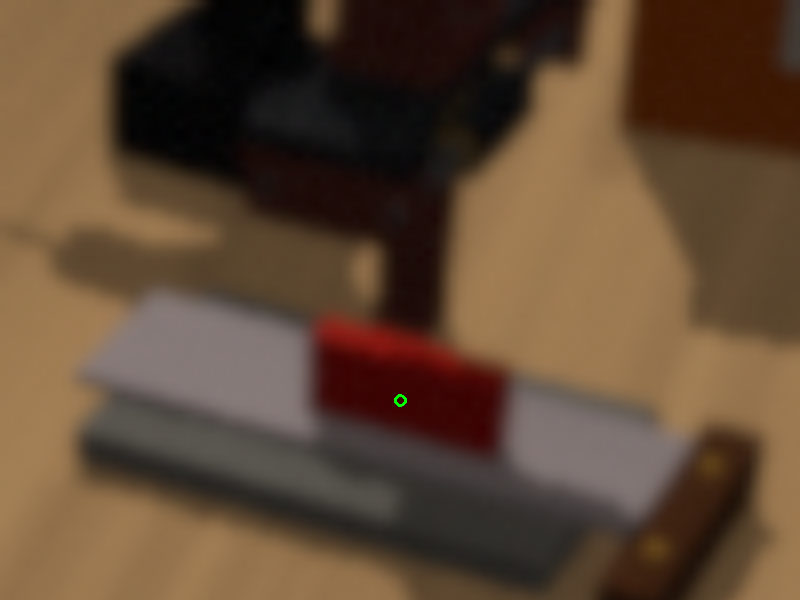

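```bash
python3 - <<'E'
from h import *
w=load('wrist'); P=cloud(w)
for v in range(212,270,4): print(v,[(P[v,u]*1000).round(0).tolist() for u in (240,252,256,268)], w['color'][v,240],w['color'][v,252])
q=R.from_quat(arm.state()['orientation']); 
E
```

```text
212 [[506.0, -333.0, 20.0], [517.0, -343.0, 56.0], [517.0, -345.0, 56.0], [516.0, -351.0, 55.0]] [72 55 56] [136  38  36]
216 [[504.0, -332.0, 20.0], [515.0, -342.0, 56.0], [515.0, -345.0, 56.0], [513.0, -351.0, 55.0]] [74 58 56] [139  36  36]
220 [[501.0, -332.0, 21.0], [513.0, -342.0, 56.0], [513.0, -344.0, 57.0], [511.0, -351.0, 56.0]] [75 59 58] [141  40  38]
224 [[516.0, -336.0, 69.0], [511.0, -342.0, 57.0], [510.0, -344.0, 56.0], [514.0, -351.0, 68.0]] [54 32 32] [136  31  30]
228 [[516.0, -336.0, 74.0], [514.0, -342.0, 71.0], [513.0, -344.0, 70.0], [514.0, -350.0, 74.0]] [52 30 27] [64 28 26]
232 [[516.0, -337.0, 80.0], [513.0, -342.0, 75.0], [513.0, -344.0, 75.0], [514.0, -350.0, 80.0]] [54 31 32] [64 29 27]
236 [[516.0, -337.0, 85.0], [513.0, -342.0, 81.0], [513.0, -344.0, 81.0], [514.0, -350.0, 85.0]] [47 28 23] [63 27 28]
240 [[516.0, -337.0, 90.0], [514.0, -342.0, 86.0], [514.0, -344.0, 87.0], [514.0, -350.0, 89.0]] [46 25 23] [62 25 23]
244 [[516.0, -337.0, 94.0], [514.0, -342.0, 90.0], [514.0, -344.0, 91.0], [514.0, -350.0, 93.0]] [45 25 22] [46 27 22]
248 [[516.0, -337.0, 98.0], [513.0, -342.0, 94.0], [513.0, -344.0, 94.0], [514.0, -349.0, 98.0]] [45 24 22] [39 21 19]
252 [[516.0, -337.0, 101.0], [513.0, -342.0, 98.0], [514.0, -344.0, 100.0], [514.0, -349.0, 103.0]] [39 20 18] [54 18 18]
256 [[516.0, -338.0, 106.0], [514.0, -342.0, 103.0], [513.0, -344.0, 103.0], [514.0, -349.0, 105.0]] [42 22 17] [57 19 18]
260 [[516.0, -338.0, 109.0], [514.0, -342.0, 108.0], [513.0, -344.0, 105.0], [514.0, -349.0, 109.0]] [30 15 16] [55 23 23]
264 [[537.0, -343.0, 154.0], [513.0, -342.0, 109.0], [513.0, -344.0, 109.0], [536.0, -350.0, 155.0]] [21 14 14] [53 15 16]
268 [[537.0, -343.0, 156.0], [514.0, -342.0, 113.0], [513.0, -344.0, 113.0], [536.0, -350.0, 157.0]] [18 18 14] [35 16 13]
```

The depth readings put the closed fingertips at z ≈ 0.068, while the state reports 0.029. So the true tip sits about 39 mm higher along the tool axis than reported; x and y agree. I'll open, go down 40 mm more with care, and re-measure before closing.

Call:
drive_tool --pt "0 0 0 0 0 0" --pt "0 0 0 0 0 0" --pt "0 0 0 0 0 0" --pt "0 0 0 0 0 0" --pt "0 0 0 0 0 0" --pt "0 0 0 0 0 0" --pt "0 0 0 0 0 0" --pt "0 0 0 0 0 0" --pt "0 0 0 0 0 0" --pt "0 0 0 0 0 0" --pt "0 0 0 0 0 0" --pt "0 0 0 0 0 0" --fingers 1

```text
t: 4.13
eef_pos: [0.5035, -0.3422, 0.0286]
orientation: [0.997, -0.078, 0.001, 0.0]
ft_force: [-0.2, 0.2, 0.6]
finger_gap: 0.876
finger_force: 0.0
```

Call:
drive_tool --pt "0 0 0.015 0 0 0" --pt "0 0 0.03 0 0 0" --pt "0 0 0.045 0 0 0" --pt "0 0 0.06 0 0 0" --pt "0 0 0.07 0 0 0" --pt "0 0 0.075 0 0 0" --pt "0 0 0.075 0 0 0" --pt "0 0 0.075 0 0 0"

```text
t: 4.8
eef_pos: [0.5036, -0.3422, -0.0015]
orientation: [0.997, -0.078, 0.0, 0.0]
ft_force: [-0.2, 0.2, 0.1]
finger_gap: 0.999
finger_force: 0.0
```

```bash
python3 - <<'E'
from h import *
d=grab('wrist'); P=cloud(d); st=arm.state(); print(st['eef_pos'],st['finger_gap'],st['ft_force'])
T=R.from_quat(st['orientation']); L=T.inv().apply((P-st['eef_pos']).reshape(-1,3)).reshape(P.shape)
# finger points in tool frame: |y| in 35..60, |x|<14
m=(abs(L[...,0])<14e-3)&(abs(abs(L[...,1])-.051)<.012)&(L[...,2]<-.02)
for sgn in (-1,1):
    k=m&(np.sign(L[...,1])==sgn); q=L[k]; print(sgn,k.sum(),np.nanmax(q[:,2]) if k.any() else 0, np.nanmedian(q[:,0]),np.abs(q[:,1]).min(),P[k][:,2].min())
cv2.imwrite('/tmp/x.png',d['color'][:,:,::-1])
E
```

```text
[ 0.50370317 -0.34234458 -0.00121077] 0.9995634185163522 [-0.69667698  0.09658916 -0.05447413]
-1 6366 -0.038167414424073356 0.00790690023647082 0.04427461061764621 0.03693854407359501
1 6031 -0.02009820174476085 0.007879221808741997 0.03900277808030433 0.018908151612686025
```

Call:
drive_tool --pt "0 0 0.01 0 0 0" --pt "0 0 0.02 0 0 0" --pt "0 0 0.02 0 0 0"

```text
t: 5.1
eef_pos: [0.5032, -0.342, -0.0101]
orientation: [0.997, -0.078, 0.0, -0.0]
ft_force: [-0.5, -0.1, -0.9]
finger_gap: 1.0
finger_force: 0.0
```

Call:
drive_tool --pt "0 0 0.02 0 0 0" --pt "0 0 0.02 0 0 0" --pt "0 0 0.02 0 0 0" --pt "0 0 0.02 0 0 0" --pt "0 0 0.02 0 0 0" --pt "0 0 0.02 0 0 0" --pt "0 0 0.02 0 0 0" --pt "0 0 0.02 0 0 0" --pt "0 0 0.02 0 0 0" --pt "0 0 0.02 0 0 0" --pt "0 0 0.02 0 0 0" --pt "0 0 0.02 0 0 0" --fingers 0 --grip_force 35

```text
t: 6.1
eef_pos: [0.5035, -0.3424, -0.0173]
orientation: [0.997, -0.078, 0.001, 0.0]
ft_force: [0.6, 0.6, -0.9]
finger_gap: 0.178
finger_force: 35.0
```

Gripped: the gap of 15.7 mm matches the bar. Next I lift and carry.

```bash
python3 -c "
from h import *
go(.5035,-.3424,.05,-8.9);go(.5458,-.0119,.05,1.2);go(.5458,-.0119,.014,1.2)"
```

```text
[0.0001, -0.0, -0.1683, 0.0002, -0.0011, -0.001]
[-0.0241, -0.8326, -0.1685, 0.0003, -0.0011, -0.1693]
[-0.0242, -0.8327, -0.0785, 0.0003, -0.0011, -0.1693]
```

Call:
drive_tool --pt "0 0 -0.04 0 0 0" --pt "0 0 -0.1 0 0 0" --pt "0 0 -0.168 0 0 0" --pt "0 -0.06 -0.168 0 -0.001 -0.01" --pt "-0.004 -0.14 -0.168 0 -0.001 -0.03" --pt "-0.007 -0.23 -0.168 0 -0.001 -0.05" --pt "-0.01 -0.32 -0.168 0 -0.001 -0.07" --pt "-0.013 -0.41 -0.168 0 -0.001 -0.09" --pt "-0.016 -0.5 -0.168 0 -0.001 -0.11" --pt "-0.02 -0.59 -0.168 0 -0.001 -0.13" --pt "-0.022 -0.68 -0.168 0 -0.001 -0.15" --pt "-0.024 -0.76 -0.168 0 -0.001 -0.165"

```text
t: 7.1
eef_pos: [0.5403, -0.0378, 0.0492]
orientation: [1.0, 0.009, -0.001, -0.0]
ft_force: [0.5, 0.3, -6.1]
finger_gap: 0.18
finger_force: 35.0
```

```bash
python3 -c "
from h import *
print(arm.state()['eef_pos'])
go(.5458,-.0119,.05,1.2);go(.5458,-.0119,.014,1.2)"
```

```text
[ 0.54034543 -0.03782808  0.04918743]
[0.0148, -0.0646, -0.002, -0.0005, 0.0016, -0.0022]
[0.015, -0.0645, 0.088, -0.0005, 0.0016, -0.0022]
```

Call:
drive_tool --pt "0.007 -0.03 0 0 0 0" --pt "0.0148 -0.0646 0 0 0.0016 -0.002" --pt "0.0148 -0.0646 0.03 0 0.0016 -0.002" --pt "0.0148 -0.0646 0.06 0 0.0016 -0.002" --pt "0.015 -0.0646 0.088 0 0.0016 -0.002" --pt "0.015 -0.0646 0.088 0 0.0016 -0.002" --pt "0.015 -0.0646 0.088 0 0.0016 -0.002" --pt "0.015 -0.0646 0.088 0 0.0016 -0.002"

```text
t: 7.77
eef_pos: [0.5469, -0.0148, 0.0147]
orientation: [1.0, 0.009, 0.001, 0.0]
ft_force: [0.8, 0.6, -5.4]
finger_gap: 0.179
finger_force: 35.0
```

```bash
python3 - <<'E'
from h import *
s=arm.state(); print(s['eef_pos'],R.from_quat(s['orientation']).as_euler('ZYX',degrees=True))
d=grab('wrist'); t=grab('top'); q=grab('side')
x=t['color'][180:300,180:300,::-1]; y=q['color'][130:280,120:300,::-1]
o=np.zeros((600,800,3),np.uint8); o[:384,:512]=d['color'][:,:,::-1]; o[:288,512:]=cv2.resize(x,(288,288)); o[300:540,512:]=cv2.resize(y,(288,240)); cv2.imwrite('pics/hover.png',o)
E
```

```text
[ 0.54690628 -0.01482396  0.01472469] [ 1.03492883e+00 -8.42404237e-02  1.79991936e+02]
```

View pics/hover.png

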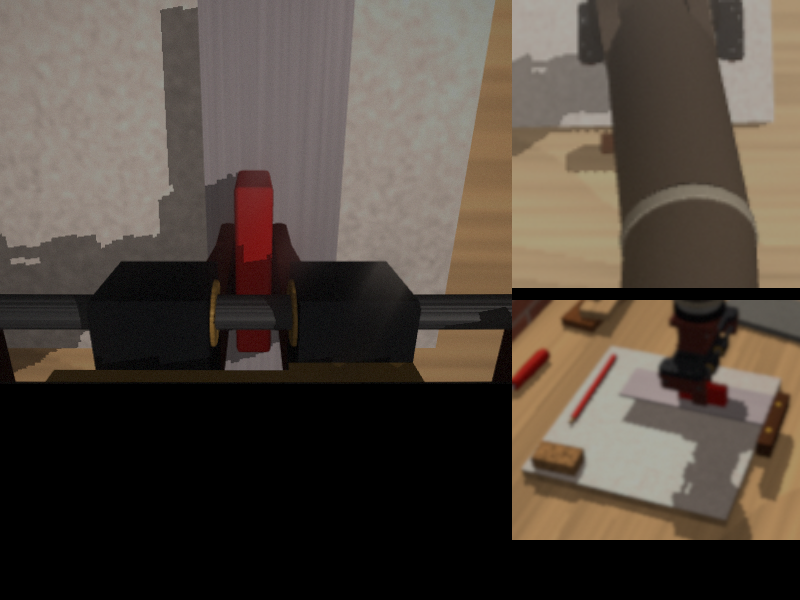

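The hover view shows the held blade with its outer edge from (353,0) to (340,240), clear of the panel's right edge (490,20). The tick is hidden under the gripper, so I'll place by the distance from the right panel edge (86.9 mm at the tick).

```bash
python3 - <<'E'
from h import *
d=load('wrist'); P=cloud(d); print(P[100,280],P[100,400]); z=P[60:140,260:330,2]; print(np.nanmedian(z))
zb=np.nanmedian(z)
print('outer',edge(d,(352,5),(340,235),.0148+.0333)); print('outer',edge(d,(352,5),(340,235),zb))
print('inner',edge(d,(198,5),(206,170),zb)); print('right',edge(d,(494,5),(448,275),.018)); s=arm.state(); print(s['eef_pos'],R.from_quat(s['orientation']).as_euler('ZYX',degrees=True))
E
```

```text
[ 0.6208565  -0.0253511   0.05295272] [ 0.62237276 -0.09748315  0.01806525]
0.05234968256268763
outer (array([584.95337, -59.43886], dtype=float32), np.float32(1.0130361), 60, 0.1639878492059994)
outer (array([585.83905 , -58.255432], dtype=float32), np.float32(1.0128825), 60, 0.15985413791286485)
inner (array([626.532   ,  12.496733], dtype=float32), np.float32(1.0192897), 60, 0.14184113618930352)
right (array([ 561.1628 , -144.02225], dtype=float32), np.float32(1.0343922), 60, 0.17281477933908743)
[ 0.54738372 -0.01468318  0.0152533 ] [ 1.04838043e+00 -1.58001348e-01  1.79994611e+02]
```

Call:
drive_tool --pt "0 -0.002 0.01 0 0.001 0" --pt "0 -0.004 0.025 0 0.002 0" --pt "0 -0.004 0.04 0 0.0025 0" --pt "0 -0.004 0.055 0 0.0025 0" --pt "0 -0.004 0.066 0 0.0025 0" --pt "0 -0.004 0.071 0 0.0025 0" --pt "0 -0.004 0.071 0 0.0025 0" --pt "0 -0.004 0.071 0 0.0025 0"

```text
t: 8.58
eef_pos: [0.5468, -0.0129, -0.014]
orientation: [1.0, 0.009, 0.002, 0.0]
ft_force: [0.6, 0.2, -4.8]
finger_gap: 0.178
finger_force: 35.0
```

Call:
drive_tool --pt "0.004 0 0 0 0 0" --pt "0.008 0 0 0 0 0" --pt "0.012 0 0 0 0 0" --pt "0.015 0 0 0 0 0" --pt "0.018 0 0 0 0 0" --pt "0.018 0 0 0 0 0"

```text
t: 9.08
eef_pos: [0.5545, -0.0127, -0.0136]
orientation: [1.0, 0.009, 0.002, 0.0]
ft_force: [0.4, 0.6, -5.0]
finger_gap: 0.178
finger_force: 35.0
```

Call:
drive_tool --pt "0.003 0 0.001 0 0 0" --pt "0.006 0 0.002 0 0 0" --pt "0.009 0 0.003 0 0 0" --pt "0.009 0 0.003 0 0 0"

```text
t: 9.42
eef_pos: [0.557, -0.0127, -0.0153]
orientation: [1.0, 0.009, 0.001, 0.0]
ft_force: [-1.5, -0.0, -5.1]
finger_gap: 0.182
finger_force: 35.0
```

Call:
drive_tool --pt "0.002 0 0 0 0 0" --pt "0.004 0 0 0 0 0" --pt "0.006 0 0 0 0 0" --pt "0.006 0 0 0 0 0"

```text
t: 9.75
eef_pos: [0.5568, -0.0127, -0.0153]
orientation: [1.0, 0.009, -0.001, 0.0]
ft_force: [-11.0, 0.3, 1.3]
finger_gap: 0.177
finger_force: 35.0
```

```bash
python3 - <<'E'
from h import *
d=grab('wrist'); P=cloud(d); print(np.nanmedian(P[40:140,260:330,2]))
g=d['color'].mean(2); print(g[60,300:511:3].round(0).tolist())
print(arm.state()['ft_force'])
cv2.imwrite('/tmp/p.png',d['color'][:,:,::-1])
for r in (20,120,200):
    k=np.abs(np.gradient(cv2.GaussianBlur(g[r],(1,0),1).ravel() if 0 else np.convolve(g[r],np.ones(3)/3,'same'))); c=np.argsort(-k[290:505])[:6]+290; print(r,sorted(c))
E
```

```text
0.02225825452933812
[106.0, 105.0, 105.0, 103.0, 107.0, 106.0, 109.0, 105.0, 102.0, 110.0, 108.0, 108.0, 108.0, 111.0, 108.0, 109.0, 110.0, 135.0, 135.0, 133.0, 132.0, 132.0, 130.0, 131.0, 133.0, 137.0, 135.0, 139.0, 138.0, 138.0, 136.0, 138.0, 132.0, 132.0, 129.0, 130.0, 128.0, 132.0, 132.0, 136.0, 134.0, 135.0, 135.0, 136.0, 132.0, 133.0, 127.0, 133.0, 132.0, 130.0, 134.0, 134.0, 130.0, 130.0, 134.0, 133.0, 130.0, 134.0, 135.0, 134.0, 134.0, 129.0, 132.0, 129.0, 132.0, 131.0, 133.0, 137.0, 133.0, 132.0, 130.0]
[-11.43624428   0.95871554   1.44861346]
20 [np.int64(312), np.int64(323), np.int64(327), np.int64(352), np.int64(353), np.int64(354)]
120 [np.int64(344), np.int64(345), np.int64(346), np.int64(347), np.int64(348), np.int64(414)]
200 [np.int64(339), np.int64(340), np.int64(341), np.int64(501), np.int64(502), np.int64(503)]
```

Contact with the front edge at 11 N. I ease the push, release, and lift clear.

Call:
drive_tool --pt "-0.003 0 0 0 0 0" --pt "-0.004 0 0 0 0 0" --pt "-0.004 0 0 0 0 0"

```text
t: 10.05
eef_pos: [0.557, -0.0127, -0.0153]
orientation: [1.0, 0.009, 0.001, 0.0]
ft_force: [-6.4, 0.0, -4.7]
finger_gap: 0.18
finger_force: 35.0
```

Call:
drive_tool --pt "0 0 0 0 0 0" --pt "0 0 0 0 0 0" --pt "0 0 0 0 0 0" --pt "0 0 0 0 0 0" --pt "0 0 0 0 0 0" --pt "0 0 0 0 0 0" --pt "0 0 0 0 0 0" --pt "0 0 0 0 0 0" --fingers 0.7

```text
t: 10.72
eef_pos: [0.5586, -0.0127, -0.0148]
orientation: [1.0, 0.009, 0.002, 0.0]
ft_force: [-0.8, -0.1, 0.0]
finger_gap: 0.695
finger_force: 0.0
```

```bash
python3 -c "
from h import *
s=arm.state();print(s['ft_force'],s['finger_gap'])
go(.557,-.0127,.06,1.05);go(.41,-.045,.12,1.05)"
```

```text
[-0.84627138 -0.10553076  0.04139426] 0.6951493525892436
[-0.0033, -0.0, -0.1871, 0.0001, -0.0043, 0.0003]
[-0.3715, 0.0738, -0.3388, 0.0001, -0.0043, 0.0003]
```

Call:
drive_tool --pt "0 0 -0.04 0 0 0" --pt "0 0 -0.12 0 -0.004 0" --pt "-0.003 0 -0.187 0 -0.004 0" --pt "-0.09 0.02 -0.25 0 -0.004 0" --pt "-0.18 0.04 -0.3 0 -0.004 0" --pt "-0.27 0.06 -0.335 0 -0.004 0" --pt "-0.34 0.074 -0.339 0 -0.004 0" --pt "-0.371 0.074 -0.339 0 -0.004 0" --pt "-0.371 0.074 -0.339 0 -0.004 0" --pt "-0.371 0.074 -0.339 0 -0.004 0"

```text
t: 11.55
eef_pos: [0.4104, -0.0452, 0.1206]
orientation: [1.0, 0.009, 0.001, 0.0]
ft_force: [1.3, 1.5, -0.7]
finger_gap: 0.701
finger_force: 0.0
```

```bash
python3 - <<'E'
from h import *
print(arm.state()['eef_pos'])
d=grab('wrist'); cv2.imwrite('pics/tick.png',cv2.resize(d['color'][:,:,::-1],(800,600),interpolation=2))
E
```

```text
[ 0.41042648 -0.04521917  0.12060304]
```

View pics/tick.png

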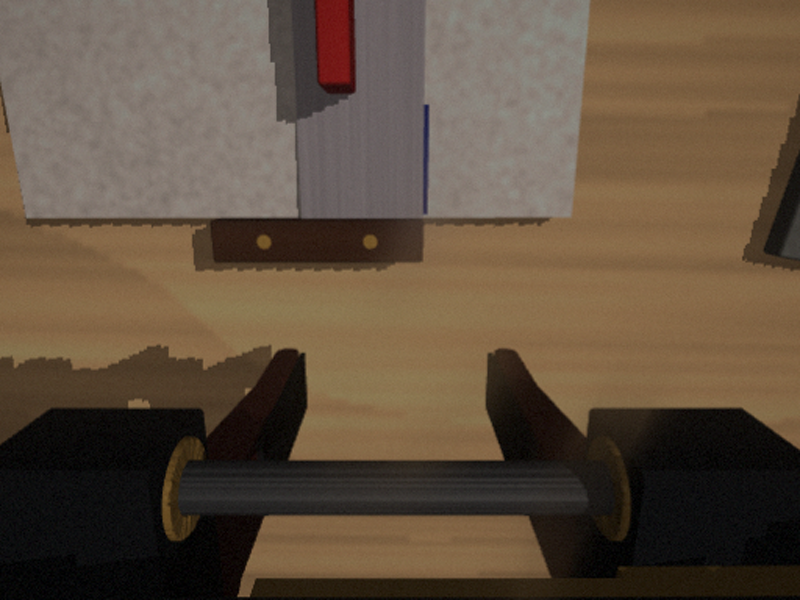

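The close view shows the stock tight against the front edge and the tick visible at (424–429, 105–212) just right of the blade's outer edge (424). I'll measure the offset and squareness.

```bash
cat > chk.py <<'E'
from h import *
d=load('wrist'); c=d['color'].astype(np.float32); g=c.mean(2); k=512/800
s=k
print('right',edge(d,(588*s,10*s),(572*s,210*s),.018)); print('outer',edge(d,(424*s,5*s),(424*s,100*s),.022,half=4)); print('inner',edge(d,(297*s,125*s),(298*s,212*s),.022,half=4))
print('front',edge(d,(430*s,216*s),(570*s,216*s),.018,half=4)); print('frontL',edge(d,(30*s,218*s),(205*s,218*s),.018,half=4)); print('stockfront',edge(d,(215*s,262*s),(423*s,262*s),.032,half=4)); print('stockback',edge(d,(215*s,219*s),(295*s,219*s),.032,half=4))
# tick: right and left edge in blueness
b=c[:,:,2]-c[:,:,0]
print(b[100,264:282].round(0),g[100,264:282].round(0))
print('tick R',edge(d,(428.5*s,108*s),(427.5*s,208*s),.018,half=2,ch=g*4)); 
E
python3 chk.py
```

```text
right (array([ 504.76395, -145.14386], dtype=float32), np.float32(1.2469198), 53, 0.22295303315186002)
outer (array([538.8756 , -57.20433], dtype=float32), np.float32(1.8320048), 60, 0.09519061619712743)
inner (array([473.08224 ,  13.536154], dtype=float32), np.float32(-0.33525324), 56, 0.24187035980732327)
front (array([ 452.19406, -107.93205], dtype=float32), np.float32(-89.06305), 47, 0.17419074539427665)
frontL (array([447.29367, 119.87273], dtype=float32), np.float32(-89.03357), 60, 0.09834486676880735)
stockfront (array([422.09622 ,   6.567632], dtype=float32), np.float32(-89.00747), 33, 0.11076898745933793)
stockback (array([450.40247 ,  36.387917], dtype=float32), np.float32(-87.35959), 41, 0.24251371847896266)
[-10.  -7.  -9. -10. -10.  -9.  -1.  23.  26.  23.   4. -18. -18. -18.
 -17. -18. -18. -17.] [101. 102. 102. 100. 102. 103.  94.  65.  51.  61.  98. 124. 123. 123.
 126. 127. 125. 126.]
tick R (array([484.14554 , -60.945736], dtype=float32), np.float32(2.1987648), 51, 0.13595971439746943)
```

```bash
python3 - <<'E'
from h import *
d=load('wrist'); g=d['color'].astype(float).mean(2); P=cloud(d)
def cross(row,a,b,lev,up):
    for x in range(a,b):
        if (row[x]<lev<=row[x+1]) if up else (row[x]>lev>=row[x+1]): return x+(lev-row[x])/(row[x+1]-row[x])
L=[];Rr=[]
for r in range(74,132):
    q=g[r]; m=q[268:277].min(); bl=np.median(q[258:268]); wh=np.median(q[278:290])
    l=cross(q,265,275,(bl+m)/2,0); rr=cross(q,270,280,(wh+m)/2,1)
    if l and rr: L.append((r,l));Rr.append((r,rr))
L=np.array(L);Rr=np.array(Rr); print('visible px',np.median(Rr[:,1]-L[:,1]),'first/last',(Rr-L)[:10,1].mean(),(Rr-L)[-10:,1].mean())
mid=np.median(L[:,1]); W=plane(d,[[mid,101],[mid+1,101]],.018); print('mm/px',1000*abs(W[0,1]-W[1,1]))
for u in (150,160,170,182): print(u,g[134:176,u].round(0).astype(int).tolist()); 
u=160; print([(v,*(P[v,u][[0,2]]*1000).round(0)) for v in range(134,174,2)])
for v in (139,140,141,167,168): print(v,plane(d,[[160,v]],.018)[0][0].round(4),plane(d,[[160,v]],.032)[0][0].round(4))
E
```

```text
visible px 3.003464359183994 first/last 3.0020743914351895 2.825484419624331
mm/px 0.8879349360158619
150 [126, 130, 127, 127, 119, 76, 27, 23, 26, 30, 32, 32, 34, 34, 33, 33, 34, 34, 34, 31, 36, 29, 33, 31, 28, 31, 32, 32, 32, 27, 29, 34, 30, 34, 54, 63, 63, 83, 109, 110, 105, 108]
160 [126, 130, 128, 127, 117, 76, 19, 27, 29, 32, 33, 36, 35, 34, 35, 30, 33, 33, 29, 31, 30, 32, 34, 28, 29, 29, 31, 32, 28, 31, 27, 28, 27, 36, 53, 64, 61, 66, 83, 109, 107, 109]
170 [126, 124, 126, 133, 122, 80, 23, 27, 28, 34, 29, 31, 32, 33, 30, 29, 50, 74, 80, 80, 80, 81, 80, 79, 71, 46, 29, 28, 30, 28, 31, 27, 27, 33, 52, 59, 62, 62, 82, 109, 107, 106]
182 [129, 128, 129, 127, 115, 73, 25, 28, 33, 31, 30, 27, 33, 30, 33, 32, 36, 36, 29, 31, 32, 33, 25, 27, 30, 29, 32, 27, 30, 26, 35, 29, 30, 33, 50, 60, 59, 63, 80, 108, 109, 109]
[(134, np.float64(453.0), np.float64(18.0)), (136, np.float64(452.0), np.float64(18.0)), (138, np.float64(450.0), np.float64(17.0)), (140, np.float64(449.0), np.float64(24.0)), (142, np.float64(448.0), np.float64(33.0)), (144, np.float64(446.0), np.float64(33.0)), (146, np.float64(444.0), np.float64(33.0)), (148, np.float64(443.0), np.float64(32.0)), (150, np.float64(441.0), np.float64(34.0)), (152, np.float64(439.0), np.float64(33.0)), (154, np.float64(437.0), np.float64(31.0)), (156, np.float64(436.0), np.float64(34.0)), (158, np.float64(434.0), np.float64(32.0)), (160, np.float64(432.0), np.float64(33.0)), (162, np.float64(430.0), np.float64(33.0)), (164, np.float64(429.0), np.float64(33.0)), (166, np.float64(427.0), np.float64(33.0)), (168, np.float64(418.0), np.float64(0.0)), (170, np.float64(416.0), np.float64(0.0)), (172, np.float64(414.0), np.float64(0.0))]
139 0.4489 0.4505
140 0.448 0.4496
141 0.4471 0.4487
167 0.4228 0.4256
168 0.4219 0.4247
```

The stock is flush: its inner face is at 0.449, the same as the panel edge. The blade edge sits about 0.8 mm left of the tick's centre. I'll regrip gently and shift it about 0.9 mm right before bringing the batten.

```bash
python3 -c "
from h import *
go(.5568,-.0136,.06,1.05);go(.5568,-.0136,-.0145,1.05)"
```

```text
[0.3653, -0.0716, 0.1517, 0.0001, -0.0016, 0.0004]
[0.365, -0.0717, 0.3379, 0.0001, -0.0016, 0.0004]
```

Call:
drive_tool --pt "0.09 -0.02 0 0 0 0" --pt "0.18 -0.04 0.03 0 0 0" --pt "0.27 -0.06 0.08 0 -0.001 0" --pt "0.34 -0.0717 0.13 0 -0.0016 0" --pt "0.365 -0.0717 0.15 0 -0.0016 0" --pt "0.365 -0.0717 0.2 0 -0.0016 0" --pt "0.365 -0.0717 0.25 0 -0.0016 0" --pt "0.365 -0.0717 0.3 0 -0.0016 0" --pt "0.365 -0.0717 0.325 0 -0.0016 0" --pt "0.365 -0.0717 0.336 0 -0.0016 0" --pt "0.365 -0.0717 0.336 0 -0.0016 0" --pt "0.365 -0.0717 0.336 0 -0.0016 0"

```text
t: 12.6
eef_pos: [0.5563, -0.0134, -0.0142]
orientation: [1.0, 0.009, -0.001, -0.0]
ft_force: [0.7, -0.9, -0.3]
finger_gap: 0.699
finger_force: 0.0
```

Call:
drive_tool --pt "0 0.0005 0 0 0 0" --pt "0 0.0005 0 0 0 0" --pt "0 0.0005 0 0 0 0" --pt "0 0.0005 0 0 0 0" --pt "0 0.0005 0 0 0 0" --pt "0 0.0005 0 0 0 0" --pt "0 0.0005 0 0 0 0" --pt "0 0.0005 0 0 0 0" --pt "0.002 0.0005 0 0 0 0" --pt "0.004 0.0005 0 0 0 0" --pt "0.004 0.0005 0 0 0 0" --fingers 0 --grip_force 20

```text
t: 13.52
eef_pos: [0.5555, -0.0136, -0.0143]
orientation: [1.0, 0.009, -0.002, 0.0]
ft_force: [-6.9, 1.3, 7.3]
finger_gap: 0.18
finger_force: 20.0
```

Call:
drive_tool --pt "0 0 0 0 0 0" --pt "0 0 0 0 0 0" --pt "0 0 0 0 0 0" --pt "0 0 0 0 0 0" --pt "0 0 0 0 0 0" --pt "0 0 0 0 0 0" --pt "0 0 0 0 0 0" --pt "0 0 0 0 0 0" --fingers 0.7

```text
t: 14.18
eef_pos: [0.5572, -0.0138, -0.0144]
orientation: [1.0, 0.009, -0.001, 0.0]
ft_force: [-0.3, -0.7, 0.4]
finger_gap: 0.699
finger_force: 0.0
```

```bash
python3 -c "
from h import *
go(.557,-.0136,.06,1.05);go(.41,-.045,.12,1.05)"
```

```text
[-0.0008, -0.0006, -0.1859, 0.0001, 0.0014, 0.0004]
[-0.3699, 0.0711, -0.3353, 0.0001, 0.0014, 0.0004]
```

Call:
drive_tool --pt "0 0 -0.04 0 0 0" --pt "0 0 -0.12 0 0.001 0" --pt "-0.003 0 -0.187 0 0.001 0" --pt "-0.09 0.02 -0.25 0 0.001 0" --pt "-0.18 0.04 -0.3 0 0.001 0" --pt "-0.27 0.06 -0.335 0 0.001 0" --pt "-0.34 0.071 -0.335 0 0.001 0" --pt "-0.37 0.071 -0.335 0 0.001 0" --pt "-0.37 0.071 -0.335 0 0.001 0" --pt "-0.37 0.071 -0.335 0 0.001 0"

```text
t: 15.02
eef_pos: [0.4108, -0.0448, 0.1203]
orientation: [1.0, 0.009, 0.001, 0.0]
ft_force: [0.9, -0.4, -0.1]
finger_gap: 0.703
finger_force: 0.0
```

```bash
cat > tick.py <<'E'
from h import *
d=grab('wrist'); g=d['color'].astype(float).mean(2)
def cross(row,a,b,lev,up):
    for x in range(a,b):
        if (row[x]<lev<=row[x+1]) if up else (row[x]>lev>=row[x+1]): return x+(lev-row[x])/(row[x+1]-row[x])
b=d['color'][...,2].astype(float)-d['color'][...,0]; v,u=np.nonzero(b[60:140,230:310]>12); v+=60;u+=230; print('tick px',u.min(),u.max(),v.min(),v.max()); c=int(np.median(u))
w=[]
for r in range(v.min()+4,v.max()-4):
    q=g[r]; m=q[c-3:c+4].min(); bl=np.median(q[c-14:c-4]); wh=np.median(q[c+6:c+16])
    l=cross(q,c-7,c+3,(bl+m)/2,0); rr=cross(q,c-2,c+8,(wh+m)/2,1)
    if l and rr: w.append(rr-l)
w=np.array(w); W=plane(d,[[c,101],[c+1,101]],.018); k=1000*abs(W[0,1]-W[1,1]); print('visible mm',k*np.median(w),k*w[:12].mean(),k*w[-12:].mean(),len(w))
s=v.max()+4
for u in (150,160,182): print(u,g[s-6:s+40,u].round(0).astype(int).tolist())
g2=[np.argmax(-np.gradient(np.convolve(g[130:150,u],[.25,.5,.25],'same'))[2:-2])+132 for u in (30,60,90,300,330)]; print(g2)
cv2.imwrite('pics/tick2.png',cv2.resize(d['color'][40:190,60:340,::-1],None,fx=2.8,fy=2.8,interpolation=2))
E
python3 tick.py
```

```text
tick px 272 274 67 135
visible mm 1.9029248463757644 1.8657116367447002 2.24227998982406 60
150 [122, 125, 127, 125, 126, 128, 99, 25, 26, 28, 34, 34, 29, 29, 32, 29, 32, 33, 33, 35, 36, 30, 36, 26, 29, 29, 35, 32, 31, 29, 31, 34, 32, 30, 33, 53, 59, 64, 66, 87, 105, 108, 110, 109, 106, 107]
160 [126, 129, 131, 129, 127, 126, 104, 21, 24, 31, 26, 34, 27, 35, 30, 32, 32, 35, 33, 33, 31, 29, 33, 33, 33, 30, 29, 32, 31, 28, 27, 32, 32, 31, 28, 45, 61, 62, 64, 83, 109, 109, 107, 102, 107, 106]
182 [129, 126, 128, 131, 128, 125, 99, 25, 26, 30, 32, 31, 28, 33, 28, 35, 32, 30, 34, 30, 28, 32, 32, 27, 28, 28, 36, 30, 33, 31, 29, 33, 30, 30, 29, 45, 61, 62, 65, 67, 90, 109, 108, 109, 106, 109]
[np.int64(139), np.int64(139), np.int64(139), np.int64(139), np.int64(139)]
```

The tick now shows 1.9–2.0 mm of its 4 mm beyond the blade, so the edge is centred on it, and the stock is still flush. On to the batten.

```bash
python3 -c "
from h import *
go(.50,.363,.16,0)"
```

```text
[0.2411, -1.0146, -0.0996, -0.0001, -0.0008, 0.0183]
```

Call:
drive_tool --pt "0 -0.05 -0.05 0 0 0" --pt "0.02 -0.14 -0.1 0 0 0" --pt "0.05 -0.24 -0.1 0 0 0" --pt "0.08 -0.34 -0.1 0 0 0.018" --pt "0.11 -0.44 -0.1 0 0 0.018" --pt "0.14 -0.54 -0.1 0 0 0.018" --pt "0.17 -0.64 -0.1 0 0 0.018" --pt "0.2 -0.74 -0.1 0 0 0.018" --pt "0.23 -0.84 -0.1 0 0 0.018" --pt "0.24 -0.93 -0.1 0 0 0.018" --pt "0.241 -1.0 -0.1 0 0 0.018" --pt "0.241 -1.0 -0.1 0 0 0.018" --fingers 0.55

```text
t: 16.07
eef_pos: [0.4969, 0.3656, 0.1581]
orientation: [1.0, 0.004, -0.002, -0.002]
ft_force: [-1.3, 0.1, -0.0]
finger_gap: 0.549
finger_force: 0.0
```

```bash
python3 - <<'E'
from h import *
print(arm.state()['eef_pos'])
d=grab('wrist'); P=cloud(d); m=((P[...,2]>.024)&(P[...,2]<.045)&(P[...,1]>.3)&(P[...,1]<.43)&(P[...,0]>.42)&(P[...,0]<.68)).astype(np.uint8)
m=cv2.morphologyEx(m,cv2.MORPH_OPEN,np.ones((3,3)))
cn=max(cv2.findContours(m,0,1)[0],key=cv2.contourArea).reshape(-1,2); print(cv2.boundingRect(cn))
W=plane(d,cn,.032)[:,:2]; print(cv2.minAreaRect((W*1000).astype(np.float32)),np.nanmedian(P[m>0][:,2]))
x,y,w,h=cv2.boundingRect(cn)
for sd in (0,1):
    pts=[]
    for r in range(y+8,y+h-8):
        u=np.nonzero(m[r])[0]; pts.append((u[0]-.5 if sd==0 else u[-1]+.5,r))
    print(sd,fit(plane(d,pts,.032)[:,:2]))
E
```

```text
[0.49694497 0.36557422 0.15810238]
(239, 10, 33, 211)
((548.6124877929688, 365.959716796875), (199.47091674804688, 29.950042724609375), 0.3225010931491852) 0.03229593854210411
0 (array([561.23895, 380.96454], dtype=float32), np.float32(0.46896502), 172, 0.24183946622352345)
1 (array([556.02734, 350.96725], dtype=float32), np.float32(0.4224761), 177, 0.24990288047542528)
```

```bash
python3 -c "
from h import *
go(.5486,.3660,-.028,.44)"
```

```text
[0.1289, -0.0087, 0.4646, -0.0017, 0.0031, -0.002]
```

Call:
drive_tool --pt "0.07 -0.005 0.05 -0.0017 0.003 -0.002" --pt "0.129 -0.0087 0.12 -0.0017 0.003 -0.002" --pt "0.129 -0.0087 0.2 -0.0017 0.003 -0.002" --pt "0.129 -0.0087 0.28 -0.0017 0.003 -0.002" --pt "0.129 -0.0087 0.35 -0.0017 0.003 -0.002" --pt "0.129 -0.0087 0.41 -0.0017 0.003 -0.002" --pt "0.129 -0.0087 0.45 -0.0017 0.003 -0.002" --pt "0.129 -0.0087 0.463 -0.0017 0.003 -0.002" --pt "0.129 -0.0087 0.463 -0.0017 0.003 -0.002" --pt "0.129 -0.0087 0.463 -0.0017 0.003 -0.002"

```text
t: 16.95
eef_pos: [0.551, 0.3601, -0.0253]
orientation: [1.0, 0.001, 0.001, 0.001]
ft_force: [0.6, 0.1, 0.3]
finger_gap: 0.548
finger_force: 0.0
```

Call:
drive_tool --pt "0 0 0 0 0 0" --pt "0 0 0 0 0 0" --pt "0 0 0 0 0 0" --pt "0 0 0 0 0 0" --pt "0 0 0 0 0 0" --pt "0 0 0 0 0 0" --fingers 0 --grip_force 20

```text
t: 17.45
eef_pos: [0.5512, 0.3611, -0.024]
orientation: [1.0, 0.001, 0.002, 0.0]
ft_force: [0.0, -0.5, 6.1]
finger_gap: 0.343
finger_force: 20.0
```

```bash
python3 -c "
from h import *
print(arm.state()['finger_force'])
go(.5486,.3660,.055,.44);go(.571,-.085,.055,1.05)"
```

```text
20.001500844955444
[-0.0055, -0.0123, -0.1976, 0.0004, -0.0044, -0.0055]
[0.0483, 1.1153, -0.1969, 0.0004, -0.0044, -0.0156]
```

Gripped at 30.2 mm. Next I lift and carry it over, staying high past the bar.

Call:
drive_tool --pt "0 0 -0.05 0 -0.002 0" --pt "0 0 -0.13 0 -0.004 0" --pt "0 0 -0.22 0 -0.004 0" --pt "0 0.04 -0.25 0 -0.004 0" --pt "0 0.12 -0.25 0 -0.004 -0.002" --pt "0.01 0.22 -0.25 0 -0.004 -0.004" --pt "0.02 0.32 -0.25 0 -0.004 -0.006" --pt "0.03 0.42 -0.25 0 -0.004 -0.008" --pt "0.04 0.52 -0.25 0 -0.004 -0.01" --pt "0.045 0.62 -0.25 0 -0.004 -0.012" --pt "0.048 0.72 -0.25 0 -0.004 -0.014" --pt "0.048 0.82 -0.25 0 -0.004 -0.0156"

```text
t: 18.45
eef_pos: [0.5695, 0.0302, 0.0753]
orientation: [1.0, 0.009, -0.001, 0.001]
ft_force: [0.7, 0.1, -1.0]
finger_gap: 0.342
finger_force: 20.0
```

```bash
python3 -c "
from h import *
print(arm.state()['eef_pos'])
go(.571,-.09,.076,1.05);go(.571,-.09,.03,1.05)"
```

```text
[0.56951987 0.03020668 0.07527466]
[-0.0018, 0.3005, -0.0011, 0.0021, 0.0017, -0.0001]
[-0.0016, 0.3003, 0.1139, 0.0021, 0.0017, -0.0001]
```

Call:
drive_tool --pt "-0.002 0.08 0 0.002 0.0017 0" --pt "-0.002 0.16 0 0.002 0.0017 0" --pt "-0.002 0.24 0 0.002 0.0017 0" --pt "-0.002 0.3 0 0.002 0.0017 0" --pt "-0.002 0.3 0.03 0.002 0.0017 0" --pt "-0.002 0.3 0.08 0.002 0.0017 0" --pt "-0.002 0.3 0.114 0.002 0.0017 0" --pt "-0.002 0.3 0.114 0.002 0.0017 0" --pt "-0.002 0.3 0.114 0.002 0.0017 0" --pt "-0.002 0.3 0.114 0.002 0.0017 0"

```text
t: 19.28
eef_pos: [0.5716, -0.0872, 0.0305]
orientation: [1.0, 0.009, 0.0, -0.0]
ft_force: [0.2, 0.0, -1.3]
finger_gap: 0.341
finger_force: 20.0
```

```bash
python3 - <<'E'
from h import *
s=arm.state(); print(s['eef_pos'],R.from_quat(s['orientation']).as_euler('ZYX',degrees=True))
d=grab('wrist'); q=grab('side')
o=np.zeros((384,800,3),np.uint8); o[:,:512]=d['color'][:,:,::-1]; o[:240,512:]=cv2.resize(q['color'][130:280,120:300,::-1],(288,240)); cv2.imwrite('pics/bhov.png',o)
P=cloud(d); print([(u,*(P[100,u]*1000).round(0)) for u in range(120,330,10)])
E
```

```text
[ 0.57157079 -0.08722527  0.0304652 ] [ 1.07709979e+00 -3.50318417e-02 -1.79986019e+02]
[(120, np.float64(644.0), np.float64(-3.0), np.float64(22.0)), (130, np.float64(644.0), np.float64(-10.0), np.float64(23.0)), (140, np.float64(644.0), np.float64(-16.0), np.float64(22.0)), (150, np.float64(644.0), np.float64(-22.0), np.float64(22.0)), (160, np.float64(644.0), np.float64(-28.0), np.float64(22.0)), (170, np.float64(645.0), np.float64(-34.0), np.float64(23.0)), (180, np.float64(645.0), np.float64(-40.0), np.float64(22.0)), (190, np.float64(645.0), np.float64(-46.0), np.float64(22.0)), (200, np.float64(645.0), np.float64(-53.0), np.float64(23.0)), (210, np.float64(645.0), np.float64(-58.0), np.float64(18.0)), (220, np.float64(645.0), np.float64(-71.0), np.float64(87.0)), (230, np.float64(645.0), np.float64(-75.0), np.float64(87.0)), (240, np.float64(645.0), np.float64(-79.0), np.float64(85.0)), (250, np.float64(645.0), np.float64(-84.0), np.float64(86.0)), (260, np.float64(645.0), np.float64(-88.0), np.float64(86.0)), (270, np.float64(645.0), np.float64(-92.0), np.float64(86.0)), (280, np.float64(646.0), np.float64(-96.0), np.float64(87.0)), (290, np.float64(646.0), np.float64(-108.0), np.float64(18.0)), (300, np.float64(646.0), np.float64(-114.0), np.float64(17.0)), (310, np.float64(646.0), np.float64(-120.0), np.float64(17.0)), (320, np.float64(646.0), np.float64(-127.0), np.float64(18.0))]
```

View pics/bhov.png

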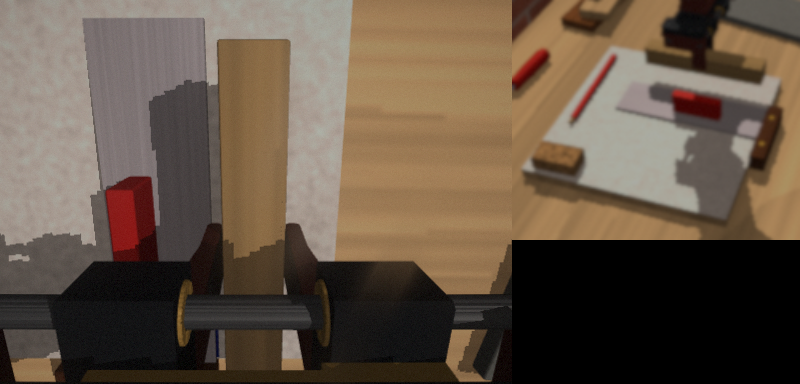

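The view shows the held batten (218–290, far end at row 40) to the right of the blade's outer edge (205,20)–(212,220). Next I measure relative offset, yaw and lengthwise position.

```bash
cat > bt.py <<'E'
from h import *
import sys
d=load('wrist'); zt=float(sys.argv[1]); a=[float(x) for x in sys.argv[2:]]  # blade edge u0,v0,u1,v1 ; batten left ; batten end row
print('blade outer',edge(d,a[0:2],a[2:4],.022,half=4)); print('batten L',edge(d,a[4:6],a[6:8],zt,half=4)); print('batten R',edge(d,a[8:10],a[10:12],zt,half=4))
print('bat end',edge(d,a[12:14],a[14:16],zt,half=4)); print('blade end',edge(d,a[16:18],a[18:20],.022,half=4))
E
python3 bt.py .086 205 20 209 80 218 45 220 200 290 45 286 200 220 40 288 40 86 18 203 18
```

```text
blade outer (array([675.0902 , -56.10007], dtype=float32), np.float32(1.4077252), 60, 0.17833984647978698)
batten L (array([630.637  , -70.94685], dtype=float32), np.float32(1.1023434), 47, 0.22249999228756545)
batten R (array([ 633.41125 , -100.287544], dtype=float32), np.float32(1.0119511), 60, 0.14126967738514037)
bat end (array([669.48773, -85.57727], dtype=float32), np.float32(-88.9467), 60, 0.07267653697403671)
blade end (array([690.58527 , -32.692066], dtype=float32), np.float32(-89.13288), 60, 0.10053891816956848)
```

Call:
drive_tool --pt "0.004 0 0.02 0 0 0" --pt "0.004 0 0.04 0 0 0" --pt "0.004 -0.01 0.06 0 0 0" --pt "0.004 -0.02 0.075 0 0 0" --pt "0.004 -0.02 0.083 0 0 0" --pt "0.004 -0.02 0.086 0 0 0" --pt "0.004 -0.02 0.086 0 0 0" --pt "0.004 -0.02 0.086 0 0 0"

```text
t: 20.05
eef_pos: [0.5728, -0.0797, -0.0045]
orientation: [1.0, 0.009, 0.0, -0.0]
ft_force: [0.2, -0.1, -1.9]
finger_gap: 0.337
finger_force: 20.0
```

```bash
python3 - <<'E'
from h import *
s=arm.state(); print(s['eef_pos'],s['ft_force'])
d=grab('wrist'); P=cloud(d); print(P[100,255]); g=d['color'].mean(2).round(0).astype(int)
for r in (15,60,150): print(r,g[r,180:310:2].tolist())
print(g[0:90,255].tolist())
E
```

```text
[ 0.57279665 -0.07967409 -0.00449107] [ 0.2378848  -0.08901914 -1.86460696]
[ 0.64654309 -0.07821327  0.05218624]
15 [118, 119, 119, 121, 118, 118, 119, 124, 124, 124, 119, 115, 117, 124, 111, 147, 149, 148, 148, 149, 153, 155, 153, 154, 152, 156, 153, 152, 150, 150, 151, 149, 153, 151, 154, 153, 151, 152, 150, 153, 156, 155, 161, 159, 158, 154, 152, 152, 155, 155, 154, 152, 153, 150, 151, 152, 150, 154, 153, 156, 152, 150, 151, 148, 152]
60 [124, 121, 114, 116, 122, 119, 116, 122, 125, 122, 122, 118, 116, 120, 117, 63, 91, 92, 84, 67, 93, 94, 93, 93, 94, 91, 87, 89, 89, 89, 93, 95, 99, 100, 96, 98, 99, 101, 102, 104, 105, 102, 103, 100, 102, 103, 98, 103, 102, 104, 101, 101, 97, 97, 99, 137, 156, 153, 154, 153, 155, 152, 152, 151, 151]
150 [117, 108, 68, 68, 69, 63, 72, 66, 65, 66, 66, 66, 64, 66, 65, 68, 57, 66, 87, 88, 63, 97, 91, 95, 98, 95, 90, 91, 94, 97, 93, 97, 99, 100, 100, 99, 99, 102, 102, 107, 106, 105, 106, 106, 106, 103, 103, 104, 103, 101, 106, 100, 102, 101, 153, 152, 153, 150, 151, 148, 152, 154, 146, 153, 156]
[150, 149, 153, 147, 149, 152, 154, 149, 152, 152, 154, 157, 154, 152, 154, 155, 151, 149, 151, 152, 150, 149, 150, 151, 152, 154, 153, 149, 153, 155, 157, 156, 152, 158, 155, 153, 154, 154, 148, 100, 93, 98, 98, 99, 99, 100, 100, 100, 98, 96, 99, 101, 100, 101, 99, 100, 100, 99, 100, 101, 101, 103, 100, 100, 99, 101, 97, 97, 98, 101, 99, 101, 100, 100, 96, 102, 101, 99, 102, 101, 102, 101, 102, 100, 101, 100, 100, 100, 101, 102]
```

```bash
python3 bt.py .052 208.5 5 210 36 218 60 219.5 170 289 60 287 150 222 39 286 39 90 8 200 8
python3 - <<'E'
from h import *
d=load('wrist')
for v,a,b in ((60,210,217.5),(150,213,219.5)): print(plane(d,[[a,v]],.022)[0].round(4),plane(d,[[b,v]],.052)[0].round(4))
E
```

```text
blade outer (array([682.4706 , -55.88574], dtype=float32), np.float32(1.9663284), 60, 0.14981744523631232)
batten L (array([642.5856  , -63.419167], dtype=float32), np.float32(0.7041089), 60, 0.13424775729496707)
batten R (array([642.3003, -92.5544], dtype=float32), np.float32(0.7594141), 60, 0.1401703691506154)
bat end (array([670.57806, -80.20996], dtype=float32), np.float32(-89.09479), 60, 0.07093384761203589)
blade end (array([689.7324  , -21.561922], dtype=float32), np.float32(-89.19776), 54, 0.09368007980353654)
[ 0.6653 -0.0557  0.022 ] [ 0.6621 -0.0625  0.052 ]
[ 0.6207 -0.0566  0.022 ] [ 0.6251 -0.063   0.052 ]
```

Call:
drive_tool --pt "0 -0.003 0.002 0 0 0" --pt "0 -0.006 0.004 0 0 0" --pt "0 -0.009 0.004 0 0 0" --pt "0 -0.012 0.004 0 0 0" --pt "0 -0.013 0.004 0 0 0" --pt "0 -0.013 0.004 0 0 0" --pt "0 -0.013 0.004 0 0 0"

```text
t: 20.68
eef_pos: [0.5728, -0.0743, -0.006]
orientation: [1.0, 0.009, 0.0, -0.0]
ft_force: [0.1, -0.0, 0.1]
finger_gap: 0.339
finger_force: 20.0
```

```bash
cat > gap.py <<'E'
from h import *
s=arm.state(); print(s['eef_pos'],s['ft_force'])
d=grab('wrist'); P=cloud(d); print(P[100,255]); g=d['color'].mean(2).round(0).astype(int)
for r in (15,50,60,80,120,150): print(r,g[r,198:230].tolist())
E
python3 gap.py
```

```text
[ 0.57279719 -0.07425251 -0.005978  ] [ 0.05225284 -0.04581573  0.05501448]
[ 0.64651181 -0.0727708   0.05126361]
15 [122, 120, 114, 118, 122, 120, 121, 122, 124, 123, 120, 123, 124, 119, 118, 116, 117, 119, 123, 122, 120, 115, 100, 148, 147, 147, 145, 147, 148, 148, 146, 149]
50 [123, 121, 117, 116, 115, 119, 120, 123, 122, 124, 124, 122, 120, 123, 120, 115, 117, 118, 108, 71, 75, 91, 95, 90, 93, 93, 93, 96, 90, 91, 90, 88]
60 [116, 117, 114, 104, 70, 69, 64, 70, 66, 68, 72, 71, 73, 74, 71, 68, 69, 65, 66, 62, 70, 87, 88, 93, 93, 93, 91, 93, 94, 89, 91, 87]
80 [69, 70, 72, 71, 71, 70, 66, 67, 71, 70, 66, 69, 72, 68, 66, 66, 65, 66, 68, 64, 58, 81, 93, 92, 89, 92, 90, 94, 91, 93, 89, 91]
120 [62, 63, 69, 69, 68, 67, 69, 67, 68, 65, 67, 65, 67, 70, 70, 70, 65, 64, 65, 67, 60, 53, 82, 93, 94, 93, 91, 93, 96, 90, 91, 89]
150 [66, 65, 63, 70, 63, 66, 67, 64, 63, 65, 64, 64, 66, 67, 68, 68, 65, 65, 65, 65, 63, 60, 60, 84, 94, 93, 93, 91, 93, 94, 93, 93]
```

The weight has come off the wrist, so the batten rests on the panel, with roughly 1 mm left to the blade. I creep in and watch the lateral force.

Call:
drive_tool --pt "0 -0.001 0 0 0 0" --pt "0 -0.002 0 0 0 0" --pt "0 -0.002 0 0 0 0" --pt "0 -0.002 0 0 0 0"

```text
t: 21.07
eef_pos: [0.5727, -0.0738, -0.006]
orientation: [1.0, 0.009, 0.0, -0.0]
ft_force: [0.6, -1.0, 0.3]
finger_gap: 0.345
finger_force: 20.0
```

Call:
drive_tool --pt "0 -0.0005 0 0 0 0" --pt "0 -0.001 0 0 0 0" --pt "0 -0.001 0 0 0 0"

```text
t: 21.32
eef_pos: [0.5727, -0.0734, -0.0061]
orientation: [1.0, 0.009, 0.0, 0.0]
ft_force: [0.3, -2.5, 0.4]
finger_gap: 0.342
finger_force: 20.0
```

Call:
drive_tool --pt "0 -0.0007 0 0 0 0" --pt "0 -0.0007 0 0 0 0" --pt "0 -0.0007 0 0 0 0"

```text
t: 21.57
eef_pos: [0.5727, -0.0733, -0.006]
orientation: [1.0, 0.009, 0.0, 0.0]
ft_force: [0.8, -1.6, 0.5]
finger_gap: 0.338
finger_force: 20.0
```

```bash
python3 gap.py
```

```text
[ 0.57273635 -0.07327734 -0.00604954] [ 0.7851958  -1.57844721  0.51967776]
[ 0.64641606 -0.07180929  0.04995434]
15 [122, 123, 122, 121, 118, 115, 119, 116, 124, 118, 124, 122, 125, 123, 123, 119, 117, 117, 116, 120, 121, 126, 122, 113, 104, 147, 147, 144, 147, 146, 147, 148]
50 [119, 119, 123, 123, 118, 117, 117, 122, 122, 121, 121, 122, 124, 124, 123, 119, 117, 117, 104, 63, 78, 91, 90, 91, 91, 91, 90, 93, 90, 90, 88, 89]
60 [108, 110, 110, 114, 103, 71, 71, 69, 65, 70, 68, 72, 71, 73, 74, 72, 68, 69, 63, 55, 70, 85, 92, 89, 89, 91, 93, 90, 92, 87, 91, 88]
80 [64, 63, 68, 68, 68, 72, 72, 70, 70, 67, 66, 69, 72, 69, 70, 70, 69, 67, 62, 63, 56, 80, 91, 89, 91, 92, 92, 90, 93, 91, 87, 87]
120 [65, 65, 61, 65, 68, 67, 67, 64, 69, 67, 65, 68, 65, 65, 66, 68, 64, 65, 66, 67, 61, 61, 79, 95, 88, 95, 91, 94, 95, 90, 87, 90]
150 [62, 63, 62, 64, 63, 65, 68, 63, 69, 63, 69, 64, 62, 65, 66, 66, 68, 67, 67, 61, 64, 61, 59, 82, 94, 94, 95, 96, 91, 92, 94, 91]
```

Contact at about 2 N, and the blade has not moved. I release with the fingers only part open to stay clear of the bar, and lift.

Call:
drive_tool --pt "0 0 0 0 0 0" --pt "0 0 0 0 0 0" --pt "0 0 0 0 0 0" --pt "0 0 0 0 0 0" --pt "0 0 0 0 0 0" --fingers 0.52

```text
t: 22.03
eef_pos: [0.5724, -0.0726, -0.0062]
orientation: [1.0, 0.009, -0.0, -0.0]
ft_force: [0.2, -0.6, 0.7]
finger_gap: 0.518
finger_force: 0.0
```

Call:
drive_tool --pt "0 0 -0.02 0 0 0" --pt "0 0 -0.06 0 0 0" --pt "0 0 -0.12 0 0 0" --pt "0 0 -0.2 0 0 0" --pt "-0.06 0 -0.26 0 0 0" --pt "-0.13 0 -0.3 0 0 0" --pt "-0.19 0 -0.3 0 0 0" --pt "-0.19 0 -0.3 0 0 0" --pt "-0.19 0 -0.3 0 0 0"

```text
t: 22.78
eef_pos: [0.4963, -0.0747, 0.115]
orientation: [1.0, 0.009, 0.001, 0.0]
ft_force: [0.1, 0.0, 0.0]
finger_gap: 0.522
finger_force: 0.0
```

```bash
python3 - <<'E'
from h import *
print(arm.state()['eef_pos'],arm.state()['finger_gap']); d=grab('wrist')
cv2.imwrite('pics/fin.png',cv2.resize(d['color'][:,:,::-1],(800,600),interpolation=2))
E
```

```text
[ 0.49626629 -0.07466539  0.11498238] 0.5218300632661219
```

View pics/fin.png

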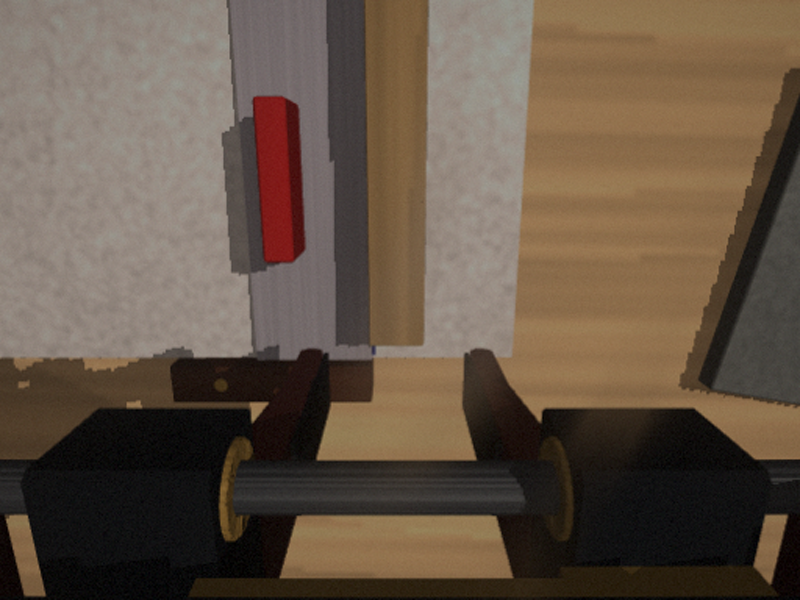

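The batten (365–427) lies against the blade (to 372), its near end at row 345 just behind the front edge, and the tick is visible at (374,350). My ten pictures are used, so I'll check the remaining gap, tick and flushness numerically from another viewpoint, left of the batten.

Call:
drive_tool --pt "-0.04 -0.04 0 0 0 0" --pt "-0.1 -0.1 0 0 0 0" --pt "-0.15 -0.1 0 0 0 0" --pt "-0.17 -0.1 0 0 0 0" --pt "-0.17 -0.1 0 0 0 0" --pt "-0.17 -0.1 0 0 0 0"

```text
t: 23.33
eef_pos: [0.4293, -0.036, 0.1141]
orientation: [1.0, 0.009, 0.001, -0.0]
ft_force: [0.2, -0.1, -0.1]
finger_gap: 0.517
finger_force: 0.0
```

```bash
python3 - <<'E'
from h import *
print(arm.state()['eef_pos']); d=grab('wrist'); c=d['color'].astype(int); g=c.mean(2)
# unwarp to world grid at z=.022 : x .43-.70, y -.03..-.1
def ortho(z,x0,x1,y0,y1,st=.0005):
    xs=np.arange(x0,x1,st); ys=np.arange(y0,y1,st); X,Y=np.meshgrid(xs,ys,indexing='ij'); uv=proj(d,np.c_[X.ravel(),Y.ravel(),np.full(X.size,z)]).astype(np.float32).reshape(*X.shape,2)
    return cv2.remap(d['color'],uv[...,0],uv[...,1],1),xs,ys
o,xs,ys=ortho(.018,.44,.60,-.07,-.05)
for x in (.452,.456,.460,.464,.468,.474): i=int(round((x-.44)/.0005)); r=o[i].astype(int); print(x,'B-R',(r[::2,2]-r[::2,0]).tolist(), 'g',r[::2].mean(1).astype(int).tolist())
o,xs,ys=ortho(.022,.44,.60,-.07,-.05)
print('y',ys[::2].round(3).tolist())
for x in (.49,.51,.53,.55,.57): i=int(round((x-.44)/.0005)); r=o[i].astype(int); print(x,'g',r[::2].mean(1).astype(int).tolist())
P=cloud(d)
print('front/stock col',[(v,int(g[v,180]),*(P[v,180]*1000).round(0)) for v in range(125,150,2)])
E
```

```text
[ 0.42925128 -0.03600015  0.11409579]
0.452 B-R [-25, -22, -23, -24, -22, -19, -20, -21, -17, -14, -16, -15, -14, -14, -13, -16, -15, -14, -14, -15, -16] g [128, 129, 128, 132, 131, 132, 131, 130, 126, 120, 114, 110, 105, 104, 106, 105, 107, 106, 104, 101, 103]
0.456 B-R [-19, -18, -20, -17, -16, -19, -15, -16, -6, 15, 4, -11, -15, -13, -14, -14, -15, -15, -15, -14, -14] g [137, 138, 136, 139, 137, 139, 135, 137, 116, 72, 80, 104, 104, 104, 105, 105, 106, 104, 102, 99, 102]
0.46 B-R [-20, -19, -17, -16, -18, -16, -15, -16, -14, -2, -3, -11, -14, -14, -13, -13, -14, -14, -14, -14, -12] g [136, 135, 116, 102, 99, 99, 100, 97, 79, 50, 52, 68, 82, 90, 95, 91, 93, 80, 73, 74, 75]
0.464 B-R [-15, -16, -15, -15, -16, -16, -15, -17, -17, -3, 0, -11, -13, -11, -12, -12, -12, -11, -11, -13, -11] g [81, 81, 80, 80, 81, 81, 82, 81, 78, 55, 52, 67, 71, 70, 72, 69, 69, 71, 69, 67, 71]
0.468 B-R [-50, -51, -51, -49, -51, -50, -52, -38, -19, -5, 1, -11, -12, -12, -13, -12, -11, -12, -11, -10, -13] g [85, 80, 82, 83, 84, 85, 85, 69, 57, 50, 50, 65, 70, 68, 68, 69, 68, 70, 70, 70, 69]
0.474 B-R [-50, 
[... 1002 characters left out ...]
at64(31.0), np.float64(18.0)), (131, 142, np.float64(476.0), np.float64(31.0), np.float64(18.0)), (133, 141, np.float64(474.0), np.float64(31.0), np.float64(19.0)), (135, 133, np.float64(472.0), np.float64(31.0), np.float64(18.0)), (137, 130, np.float64(471.0), np.float64(31.0), np.float64(19.0)), (139, 136, np.float64(469.0), np.float64(31.0), np.float64(19.0)), (141, 138, np.float64(467.0), np.float64(31.0), np.float64(18.0)), (143, 140, np.float64(465.0), np.float64(31.0), np.float64(18.0)), (145, 140, np.float64(464.0), np.float64(31.0), np.float64(20.0)), (147, 137, np.float64(462.0), np.float64(31.0), np.float64(19.0)), (149, 138, np.float64(460.0), np.float64(31.0), np.float64(19.0))]
```

The tick still shows about 2 mm. The dark strip between blade and batten widens a little with x, which may be a slight wedge, so I'll look from directly above the joint.

Call:
drive_tool --pt "0.06 0.02 0 0 0 0" --pt "0.13 0.04 0 0 0 0" --pt "0.2 0.055 0 0 0 0" --pt "0.22 0.055 0 0 0 0" --pt "0.22 0.055 0 0 0 0" --pt "0.22 0.055 0 0 0 0"

```text
t: 23.88
eef_pos: [0.5161, -0.0558, 0.1131]
orientation: [1.0, 0.009, -0.001, -0.0]
ft_force: [-0.3, 0.2, -0.1]
finger_gap: 0.523
finger_force: 0.0
```

```bash
cat > joint.py <<'E'
from h import *
print(arm.state()['eef_pos']); d=grab('wrist'); cp=np.linalg.inv(d['world_to_cam'])[:3,3]; print('cam',cp)
st=.0002; xs=np.arange(.46,.70,.004); ys=np.arange(-.070,-.046,st)
def prof(z):
    X,Y=np.meshgrid(xs,ys,indexing='ij'); uv=proj(d,np.c_[X.ravel(),Y.ravel(),np.full(X.size,z)]).astype(np.float32).reshape(*X.shape,2)
    ok=(uv[:,0,1]>1); return cv2.remap(d['color'],uv[...,0],uv[...,1],1).astype(float).mean(2),ok
p,ok=prof(.022); out=[]
for i in range(len(xs)):
    if not ok[i]: continue
    q=p[i]; j=20+np.argmin(q[20:100]); R_=np.median(q[min(j+15,118):min(j+35,120)]); L_=np.median(q[max(j-35,0):max(j-15,1)]); m=q[j]
    a=j
    while a<119 and q[a]<(R_+m)/2: a+=1
    b=j
    while b>0 and q[b]<(L_+m)/2: b-=1
    # batten top edge true y: seen through z=.05
    yb=cp[1]+(ys[b]-cp[1])*(cp[2]-.050)/(cp[2]-.022)
    out.append((xs[i],ys[a],yb,(ys[a]-yb)*1000,(a-b)*st*1000,m))
out=np.array(out)
for r in out[::4]: print(r.round(4).tolist())
k=out[:,0]<.668
print('blade fit',np.degrees(np.arctan(np.polyfit(out[k,0],out[k,1],1)[0])),'batten',np.degrees(np.arctan(np.polyfit(out[k,0],out[k,2],1)[0])))
for x in (.48,.52,.56,.60,.64): print(x,p[int(round((x-.46)/.004))][15:105:3].astype(int).tolist())
E
python3 joint.py
```

```text
[ 0.51613703 -0.05582881  0.11310528]
cam [ 0.58970624 -0.05390434  0.31407515]
[0.46, -0.0578, -0.0601, 2.3389, 3.0, 53.0]
[0.476, -0.0586, -0.0598, 1.1773, 1.8, 55.6667]
[0.492, -0.0588, -0.0596, 0.7965, 1.4, 61.6667]
[0.508, -0.0572, -0.0592, 2.0348, 2.6, 61.6667]
[0.524, -0.0578, -0.0589, 1.0732, 1.6, 63.0]
[0.54, -0.0538, -0.0585, 4.7115, 5.2, 62.0]
[0.556, -0.057, -0.0583, 1.3307, 1.8, 57.0]
[0.572, -0.057, -0.058, 0.969, 1.4, 55.6667]
[0.588, -0.0564, -0.0578, 1.3882, 1.8, 53.0]
[0.604, -0.0564, -0.0574, 1.0265, 1.4, 47.6667]
[0.62, -0.0558, -0.0571, 1.2649, 1.6, 49.3333]
[0.636, -0.0556, -0.0569, 1.2841, 1.6, 48.3333]
[0.652, -0.0554, -0.0565, 1.1224, 1.4, 44.6667]
blade fit 0.6054402075685151 batten 0.7167716004620905
0.48 [79, 79, 81, 83, 85, 85, 84, 84, 85, 86, 86, 75, 61, 56, 58, 64, 64, 65, 64, 65, 65, 65, 65, 66, 64, 64, 65, 65, 65, 64]
0.52 [84, 82, 83, 83, 83, 83, 84, 84, 85, 86, 86, 87, 83, 69, 64, 65, 67, 68, 68, 69, 67, 66, 65, 65, 66, 67, 66, 65, 67, 66]
0.56 [86, 87, 86, 84, 85, 85, 85, 86, 85, 85, 85, 86, 86, 85, 71, 59, 61, 62, 63, 62, 62, 62, 62, 62, 62, 61, 63, 62, 60, 60]
0.6 [86, 85, 85, 84, 84, 86, 84, 84, 84, 83, 82, 83, 85, 87, 83, 72, 53, 54, 57, 62, 64, 62, 61, 60, 61, 62, 60, 62, 62, 60]
0.64 [85, 83, 81, 78, 79, 78, 79, 80, 81, 82, 84, 85, 85, 82, 81, 81, 75, 59, 48, 55, 62, 63, 61, 59, 61, 61, 62, 64, 64, 64]
```

The strip is uniform and about one pixel wide, so there is no wedge: the batten is flush along the blade to about half a millimetre. The arm is clear, so I'm handing in.

```bash
python3 -c "
from plant import arm
print(arm.finish_job())"
```

```text
the job is handed in; nothing more can be done
None
```

The job is handed in at about 24 s: the square's stock measured flush on the panel's front edge with the blade's outer edge on the tick, and the batten lies flush along the blade (to about half a millimetre) at mid-length; the block and pencil were not touched, and no verdict was shown.

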